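# Pull the red-lidded glaze jars from the carousel and load them into the carrier

## Task

The red-lidded glaze jars are wanted in the spray room: turn the carousel by the knob on top to bring each red jar to the opening in the clear hood, lift it out, and push it upright into the carrier's lane, single file between the rails, until every red jar there is stands inside. Then slide the carrier's yellow keeper fully shut behind them. Leave the blue-lidded jars standing in the carousel, and leave the terracotta pot where it is.

Things in the scene. Friction and masses are not known exactly. Their poses are not given: they have to be found in the camera images.
- carousel_case: fixed stand of the carousel: plywood base 300 x 300 mm, clear side and rear walls, clear hood (underside 84 mm, top 88 mm above the table). Origin on the table on the carousel's axis; -x is the open front, z up. The hood is cut out at the front, x -150 to -34 mm, y -78 to +78 mm: only there can a jar be taken from above.
- knob (a point): centre of the black bar knob that turns the carousel, on its axis, 130 mm above the table, above the hood: bar 56 mm long along this point's x, 14 mm thick along its y, 112 to 142 mm above the table, on a 34 mm round collar (106 to 112 mm). The point turns with the carousel.
- carousel (a joint): turn of the carousel in rad, 0 at the start, growing anticlockwise from above, 30 rad either way; friction 0.05 N m, damped (0.4 N m at 1 rad/s), stays where left, jars ride round with it
- bay (a point): middle of one of the six equal 60 degree bays, on the bay floor, 22 mm above the table and 95 mm from the axis; it turns with the carousel (x axis outward from the axis). Each bay holds at most one jar. Dividers between bays are 4 mm thick and 16 mm high from the floor; the outer rim, radius 132 mm, rises 8 mm from the floor.
- carrier: fixed steel jar carrier: plate 4 mm thick with a lane along +x for jars in single file. Origin on the table, on the lane's centre line, at the inner face of the keeper; z up. Ahead of the mouth at x = 0 the plate is an open apron, x -145 to -25 mm, 160 mm wide, for setting a jar down; flared guides, 43 mm high, narrow from 97 mm apart at x = -42 to 57 mm apart at x = -12 mm.
- lane_end (a point): centre of the end stop's inner face at lane height, x = 178 mm in the carrier's frame (axes as the carrier's). Rails 17 and 40 mm above the table leave a lane 57 mm wide from the mouth to here: three touching jars with 22 mm to spare. A clear top plate (62 to 65 mm above the table) covers it from x = 55 mm on, with a handle 110 mm high at x 100 to 175 mm: jars go in by the mouth, each pushing those ahead.
- keeper (a joint): the carrier's yellow keeper plate, a gate 10 to 36 mm above the table that slides across the mouth at x = -6 to 0 mm of the carrier: 0 m = shut, grows as it slides open to the carrier's +y, 0.080 m fully open. Starts open; about 1.2 N of friction; a guide 9 mm high carries it on the +y side. It passes only behind a jar whose centre is at least 26 mm past the carrier's origin.
- keeper_knob (a point): middle of the keeper's upright black round knob, 13 mm diameter, 44 to 70 mm above the table; shut, it stands at x = -3, y = +56 mm in the carrier's frame
- red_jar_1: squat cylindrical glaze jar with a flat screw lid, upright, 52 mm diameter, 52 mm tall (body 52 mm diameter up to 32 mm, lid 49 mm diameter from 35 mm up), 90 to 160 g. Origin at the centre of its underside, z up. Red lid: to be loaded into the carrier. Two or three of the red jars are there.
- red_jar_2: squat cylindrical glaze jar with a flat screw lid, upright, 52 mm diameter, 52 mm tall (body 52 mm diameter up to 32 mm, lid 49 mm diameter from 35 mm up), 90 to 160 g. Origin at the centre of its underside, z up. Red lid: to be loaded into the carrier. Two or three of the red jars are there.
- red_jar_3: squat cylindrical glaze jar with a flat screw lid, upright, 52 mm diameter, 52 mm tall (body 52 mm diameter up to 32 mm, lid 49 mm diameter from 35 mm up), 90 to 160 g. Origin at the centre of its underside, z up. Red lid: to be loaded into the carrier. Two or three of the red jars are there.
- blue_jar_1: squat cylindrical glaze jar with a flat screw lid, upright, 52 mm diameter, 52 mm tall (body 52 mm diameter up to 32 mm, lid 49 mm diameter from 35 mm up), 90 to 160 g. Origin at the centre of its underside, z up. Blue lid: stays in the carousel.
- blue_jar_2: squat cylindrical glaze jar with a flat screw lid, upright, 52 mm diameter, 52 mm tall (body 52 mm diameter up to 32 mm, lid 49 mm diameter from 35 mm up), 90 to 160 g. Origin at the centre of its underside, z up. Blue lid: stays in the carousel.
- terracotta_pot: small terracotta pot, 91 mm diameter, 76 mm tall, a bystander; origin at the centre of its underside

How it is judged:
By the outcome, as a careful person would: the job done as asked, in the order asked, and still so for the second after the job is handed in, with the robot touching nothing.
Of red_jar_1, red_jar_2, red_jar_3 only 2 to 3 are there at a start; the rules pass over those that are not, and their reading is None.
At some moment in a run one of red_jar_1, red_jar_2, red_jar_3 may be knocked a few centimetres aside while the robot is not near it.
Once in a run the grip may slacken for a moment while it holds something.
It also fails if it takes over 210 s, if anything falls off the work surface, if the arm or the gripper's body presses on something with over 40 N, if the wrist force passes 120 N, or if a joint passes its speed limit or range.

## Robot

A 6-joint arm with a two-finger parallel gripper is mounted at the origin on a cart in front of the work surface, level with it; the furniture and walls round the work are solid. World frame = base frame: x ahead of the robot, y to its left, z up, the work surface at z = 0. Lengths are in m, angles in rad, forces in N, time in s.
With the tool pointing down it reaches from about 0.3 to 0.875 m from the base axis. Payload 6.4 kg.
Tool frame: the origin (TCP) lies midway between the tips of the shut fingers; the grasp point (between the pads) lies manip.grip_depth behind it (manip.grip_depth is the distance from the TCP to the grasp point, in m); z points along the fingers, y is the line along which they close (so a half turn about z gives the same grasp; the last joint's range is limited). The gripper opens to 85 mm and grips with 20 to 120 N. Pads are 22 mm wide; open, the fingers measure 114 mm over their backs; the gripper's body (76 mm by 85 mm) begins 54 mm behind the grasp point. The pads swing forward as they close: fully open they stand 13 mm farther back than shut.
Start: joints at [-1.545, 0.181, 1.607, -0, 1.354, -0.206], TCP at [0.132, -0.56, 0.196] pointing down, gripper open.
Joint ranges: [-2.99, 2.99], [-0.89, 2.07], [0.3, 2.58], [-1.14, 4.28], [0, 2.63], [-3.12, 3.12]. Speed limits (rad/s): [2.57, 2.57, 3.01, 3.14, 3.14, 3.14].

## Interface

Orientations are given as a unit quaternion [x, y, z, w].
In Python, from workcell import manip gives the robot as it stands. The module is installed in compiled form; this text tells all that it offers.
- The arm moves only by the tool move_arm, never from a script. Its argument "commands" is a list of rows, each an object of numbers: "tx", "ty", "tz": the shift along the tool's x, y, z normalised to -1 to 1, where 1 is 0.025 m; "wx", "wy", "wz": the turn, a rotation vector about the tool's x, y, z normalised to -1 to 1, where 1 is pi rad; "jaw": the finger opening in mm, from 0 to 85.4. A call has 1 to 10 rows; each row shifts and turns the commanded pose from where the row before left it, along the tool's axes as they then stand; what a row does not reach is not made up. A row lasts 1/8 s, in which the tool goes at most 62.5 mm and 10.7 degrees, less where a joint would pass 70% of its speed; a pose out of reach is approached as far as the arm can. A call with a number of a shift or a turn outside -1 to 1 is refused whole. A call with a gripper value outside its range is refused whole. The fingers move at their own pace and stop on an object; the grip force is fixed at half the most. Time passes only in rows, so rows that do not move let the fingers close. It gives the time, the measured TCP pose, the force, the opening and the grip force at its end, in the units of the state.
- manip.observe(): the state, without advancing time (a new reading comes with each control period).
- manip.get_image(name): name is "side" or "top" or "wrist"; returns a dict with "image" (420x560x3 uint8, red, green, blue), "K" (3x3 intrinsics, pixels), "dist" ([k1, k2, p1, p2, k3] as OpenCV has them; the pictures are not rectified), "R" (3x3) and "t" (3): a world point X has camera coordinates R X + t. Camera axes: x right, y down, z forward; pixel columns grow to the right and rows downward; lengths in m; the calibration is good to about 2 mm. A picture is of the moment at which its call begins. There is no depth.
- manip.sign_off(): hands the job in; it is judged then, once.
The state is a dict: "time_s": time; "joint_pos": joint angles; "dq": joint speeds; "joint_torque": joint torques, N m; "eef_pos": TCP position; "tcp_rot": TCP orientation; "contact_force": force on the tool from outside, world axes, zero at the start; "wrist_torque": the same for the moment, N m; "opening": opening from 0.0 (shut) to 1.0 (fully open); "finger_force": force on a finger pad.
Only numpy, scipy, OpenCV 4.12 (cv2) and the standard library are available. Lean on these libraries where they do the work, as an engineer would, in place of code of your own. Each camera call takes 0.05 s, during which the arm holds its last target. There are 200 camera calls.

## Working session

There is one attempt and no reset: what is moved stays moved. The work goes in short steps, Python scripts to look and compute and a tool call to move; the robot and the scene stay as the last step left them, time stands still between calls to the robot, and variables do not carry over. Pictures are saved under pics/ and viewed, at most 14 in all, crops included, and the job is handed in when it is done.

Besides the shell and the picture viewer there is one more tool, called after "Call:" as name([rows], argument=value, ...), one row to a line, values as JSON. move_arm: Moves the arm, as the interface text tells. Scaled input: -1 to 1 covers 0.025 m each way for a shift and pi rad each way for a turn. Its arguments: {"type":"object","properties":{"commands":{"type":"array"}},"required":["commands"]}

```bash
mkdir -p pics
cat > h.py <<'E'
import numpy as np, cv2
from workcell import manip
def grab(n,save=None):
    d=manip.get_image(n)
    if save: cv2.imwrite('pics/'+save,cv2.cvtColor(d['image'],cv2.COLOR_RGB2BGR))
    return d
def ray(d,uv):
    p=cv2.undistortPoints(np.array(uv,float).reshape(-1,1,2),np.array(d['K'],float),np.array(d['dist'],float)).reshape(-1,2)
    R=np.array(d['R']);t=np.array(d['t'])
    return -R.T@t,(R.T@np.c_[p,np.ones(len(p))].T).T
def onz(d,uv,z):
    c,r=ray(d,uv); return c+r*((z-c[2])/r[:,2])[:,None]
def proj(d,X):
    R=np.array(d['R']);return cv2.projectPoints(np.array(X,float).reshape(-1,1,3),cv2.Rodrigues(R)[0],np.array(d['t'],float),np.array(d['K'],float),np.array(d['dist'],float))[0].reshape(-1,2)
def blobs(d,h,smin=120,vmin=60,amin=60):
    v=cv2.cvtColor(d['image'],cv2.COLOR_RGB2HSV)
    H=v[...,0].astype(int);m=np.abs((H-h[0]+90)%180-90)<=h[1]
    m=(m&(v[...,1]>=smin)&(v[...,2]>=vmin)).astype(np.uint8)
    n,l,s,c=cv2.connectedComponentsWithStats(m)
    return [(c[i].round(1).tolist(),s[i].tolist()) for i in range(1,n) if s[i,4]>=amin]
def st():
    o=manip.observe();print(round(o['time_s'],2),np.round(o['eef_pos'],4),np.round(o['tcp_rot'],4),np.round(o['contact_force'],1),round(o['opening'],3),o['finger_force']);return o
E
python3 - <<'E'
from h import *
st();print(manip.grip_depth)
for n in('top','side','wrist'):
    d=grab(n,n+'0.png');print(n,(-np.array(d['R']).T@np.array(d['t'])).round(3))
    print('red',blobs(d,(0,8)));print('blue',blobs(d,(112,12)));print('yel',blobs(d,(27,6)))
E
```

```text
0.0 [ 0.1321 -0.559   0.1951] [ 9.933e-01  1.157e-01  1.000e-04 -9.000e-04] [0.3 0.3 0.2] 0.998 0.0
0.0187
top [ 0.506 -0.169  1.478]
red [([135.4, 28.7], [115, 5, 42, 48, 1080]), ([508.0, 54.6], [496, 47, 25, 16, 268]), ([152.7, 139.8], [138, 124, 34, 34, 507]), ([521.0, 135.7], [504, 133, 34, 7, 60]), ([438.3, 143.1], [432, 140, 14, 7, 61]), ([352.2, 188.7], [344, 181, 17, 17, 217]), ([516.7, 212.1], [510, 205, 16, 15, 126]), ([379.6, 240.2], [371, 233, 18, 16, 229]), ([175.3, 268.3], [161, 254, 29, 29, 387])]
blue []
yel [([336.8, 122.7], [325, 111, 25, 26, 481]), ([493.0, 152.4], [484, 140, 20, 26, 329])]
side [-0.512 -0.577  0.848]
red [([371.0, 233.0], [365, 227, 13, 13, 147]), ([168.3, 243.5], [154, 235, 26, 16, 153]), ([476.6, 241.8], [469, 238, 17, 8, 69]), ([385.7, 270.0], [377, 264, 19, 14, 187])]
blue []
yel [([529.4, 190.6], [518, 182, 21, 20, 275]), ([371.0, 201.6], [361, 185, 22, 33, 550])]
wrist [ 0.209 -0.541  0.373]
red []
blue []
yel []
```

View pics/top0.png

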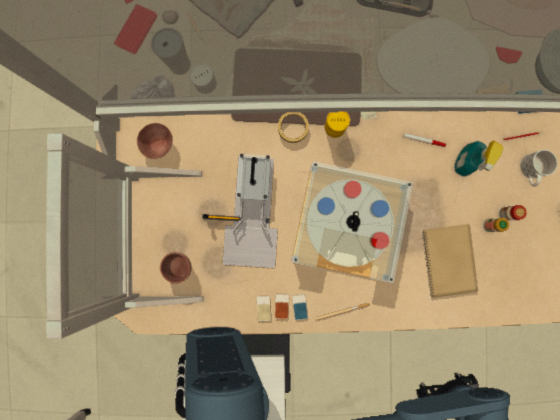

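View pics/side0.png

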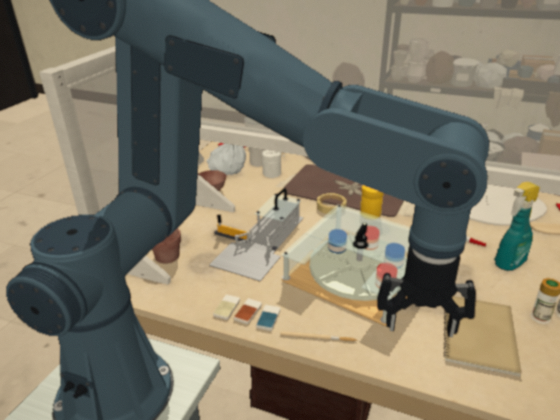

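The top view shows two red lids at (352,189) and (380,240), two blue at (326,206) and (379,208), and the knob at (353,221). The front and lower-left bays are empty. The carrier sits around (252,210), with its mouth facing the robot and the yellow keeper at (220,217). I'll zoom in for exact corners.

Run:
```python
import cv2
a=cv2.imread('pics/top0.png')[145:290,195:420]
cv2.imwrite('pics/crop0.png',cv2.resize(a,None,fx=3.5,fy=3.5,interpolation=cv2.INTER_CUBIC))
```

```text
(no output)
```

View pics/crop0.png

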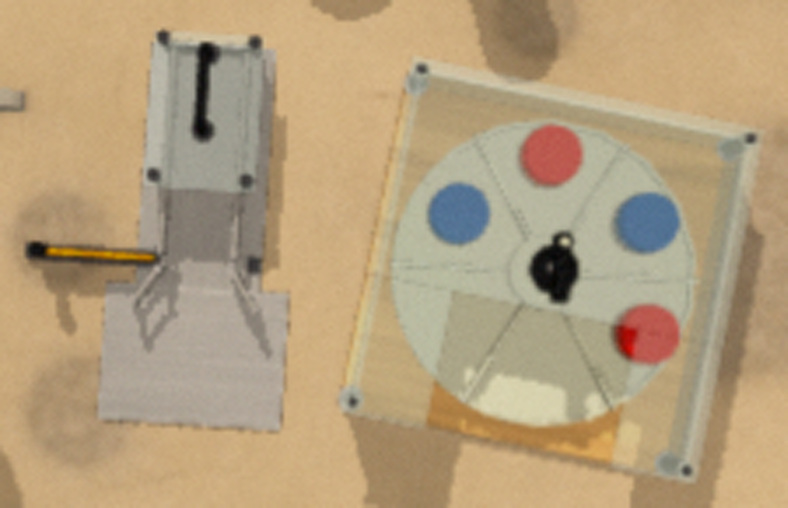

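```bash
cat > m.py <<'E'
from h import *
d=grab('top')
f=lambda P,z:onz(d,[(195+(x+.5)/3.5-.5,145+(y+.5)/3.5-.5) for x,y in P],z)
cc=f([(421,69),(750,138),(350,401),(686,470)],.09);print('case',cc.round(3).tolist(),cc.mean(0).round(4))
s=[np.linalg.norm(cc[i][:2]-cc[j][:2]).round(3) for i,j in((0,1),(1,3),(3,2),(2,0))];print(s)
fx=(cc[0]+cc[1]-cc[2]-cc[3])/2;print('case yaw',np.degrees(np.arctan2(fx[1],fx[0])))
k=f([(554,270)],.142)[0];print('knob',k.round(4))
b=f([(565,241),(561,298)],.142);v=b[0]-b[1];print('bar',b.round(3).tolist(),np.degrees(np.arctan2(v[1],v[0])))
for n,p in(('r1',(552,155)),('b1',(459,213)),('b2',(647,222)),('r2',(648,334))):
    X=f([p],.074)[0];w=X-cc.mean(0);print(n,X.round(4),np.hypot(*w[:2]).round(4),np.degrees(np.arctan2(w[1],w[0])).round(1))
a=f([(98,418),(279,430),(106,283),(290,293)],.004);print('apron',a.round(4).tolist())
kk=f([(36,249)],.07);print('kknob',kk.round(4))
p=f([(163,37),(255,42),(153,175),(246,181)],.065);print('posts',p.round(4).tolist())
E
python3 m.py
```

```text
case [[0.721, -0.26, 0.09], [0.659, -0.533, 0.09], [0.448, -0.196, 0.09], [0.386, -0.471, 0.09]] [ 0.5534 -0.3648  0.09  ]
[np.float64(0.28), np.float64(0.28), np.float64(0.282), np.float64(0.28)]
case yaw -13.025598565036438
knob [ 0.5505 -0.3582  0.142 ]
bar [[0.573, -0.368, 0.142], [0.528, -0.363, 0.142]] -5.555932243814492
r1 [ 0.6488 -0.3688  0.074 ] 0.0955 -2.4
b1 [ 0.6017 -0.2898  0.074 ] 0.0892 57.2
b2 [ 0.5913 -0.447   0.074 ] 0.0905 -65.2
r2 [ 0.498  -0.4451  0.074 ] 0.0975 -124.6
apron [[0.4336, 0.0217, 0.004], [0.4208, -0.1355, 0.004], [0.551, 0.0132, 0.004], [0.5394, -0.1471, 0.004]]
kknob [[0.5783 0.0636 0.07  ]]
posts [[0.7559, -0.0445, 0.065], [0.75, -0.1222, 0.065], [0.639, -0.0348, 0.065], [0.6325, -0.1128, 0.065]]
```

Call:
move_arm([
  {"tx": 1, "ty": -0.25, "tz": -0.2, "jaw": 85},
  {"tx": 1, "ty": -0.25, "tz": -0.2},
  {"tx": 1, "ty": -0.25, "tz": -0.2},
  {"tx": 1, "ty": -0.25, "tz": -0.2},
  {"tx": 1, "ty": -0.25, "tz": -0.2},
  {"tx": 1, "ty": -0.25, "tz": -0.2},
  {"tx": 1, "ty": -0.25, "tz": -0.2},
  {"tx": 1, "ty": -0.25, "tz": -0.2},
  {"tx": 1, "ty": -0.25, "tz": -0.2},
  {"tx": 1, "ty": -0.25, "tz": -0.2},
])

```text
validation failed for argument at $.co...
```

Call:
move_arm([
  {"tx": 1, "ty": -0.25, "wz": 0.02},
  {"tx": 1, "ty": -0.25, "wz": 0.02},
  {"tx": 1, "ty": -0.2, "wz": 0.02},
  {"tx": 1, "ty": -0.2, "wz": 0.02},
  {"wz": 0.025},
  {"tx": 0},
])

```text
validation failed for argument at $.co...
```

Run:
```python
from h import *
st();d=grab('wrist','w1.png');print((-np.array(d['R']).T@np.array(d['t'])).round(3));print('proj knob',proj(d,[[.552,-.365,.142]]))
print(blobs(d,(0,8)))
```

```text
0.2 [ 0.1321 -0.5592  0.1954] [ 9.933e-01  1.156e-01  1.000e-04 -5.000e-04] [-0.2  0.5  0.3] 0.998 0.0
[ 0.209 -0.541  0.373]
proj knob [[  -34.37170933 -1225.48211853]]
[]
```

View pics/w1.png

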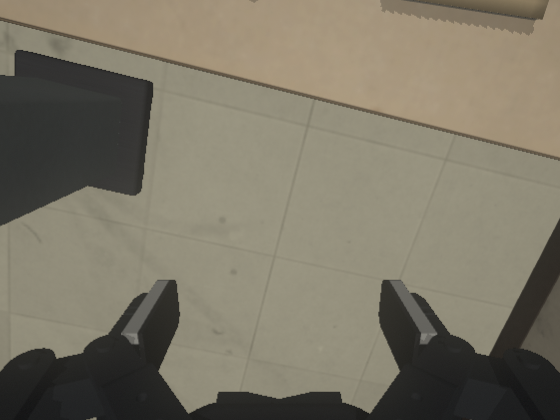

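The moves were refused, so this picture shows only the floor and the fingers. Rows probably need every field.

Call:
move_arm([
  {"tx": 1, "ty": -0.25, "tz": -0.2, "wx": 0, "wy": 0, "wz": 0, "jaw": 85},
  {"tx": 1, "ty": -0.25, "tz": -0.2, "wx": 0, "wy": 0, "wz": 0, "jaw": 85},
  {"tx": 1, "ty": -0.25, "tz": -0.2, "wx": 0, "wy": 0, "wz": 0, "jaw": 85},
  {"tx": 1, "ty": -0.25, "tz": -0.2, "wx": 0, "wy": 0, "wz": 0, "jaw": 85},
  {"tx": 1, "ty": -0.25, "tz": -0.2, "wx": 0, "wy": 0, "wz": 0, "jaw": 85},
  {"tx": 1, "ty": -0.25, "tz": -0.2, "wx": 0, "wy": 0, "wz": 0, "jaw": 85},
  {"tx": 1, "ty": -0.25, "tz": -0.2, "wx": 0, "wy": 0, "wz": 0, "jaw": 85},
  {"tx": 1, "ty": -0.25, "tz": -0.2, "wx": 0, "wy": 0, "wz": 0, "jaw": 85},
  {"tx": 1, "ty": -0.25, "tz": -0.2, "wx": 0, "wy": 0, "wz": 0, "jaw": 85},
  {"tx": 1, "ty": -0.25, "tz": -0.2, "wx": 0, "wy": 0, "wz": 0, "jaw": 85},
])

```text
time_s: 1.5
eef_pos: [0.3617, -0.4409, 0.246]
tcp_rot: [0.993, 0.116, -0.0, -0.0]
contact_force: [0.6, 0.8, -0.2]
opening: 0.997
finger_force: 0.0
```

Call:
move_arm([
  {"tx": 1, "ty": -0.25, "tz": 0, "wx": 0, "wy": 0, "wz": 0.02, "jaw": 85},
  {"tx": 1, "ty": -0.25, "tz": 0, "wx": 0, "wy": 0, "wz": 0.02, "jaw": 85},
  {"tx": 1, "ty": -0.25, "tz": 0, "wx": 0, "wy": 0, "wz": 0.02, "jaw": 85},
  {"tx": 1, "ty": -0.25, "tz": 0, "wx": 0, "wy": 0, "wz": 0.02, "jaw": 85},
  {"tx": 0, "ty": 0, "tz": 0, "wx": 0, "wy": 0, "wz": 0.025, "jaw": 85},
  {"tx": 0, "ty": 0, "tz": 0, "wx": 0, "wy": 0, "wz": 0, "jaw": 85},
])

```text
time_s: 2.25
eef_pos: [0.4566, -0.4027, 0.2457]
tcp_rot: [0.999, -0.048, -0.0, -0.0]
contact_force: [0.4, 0.1, 0.7]
opening: 0.995
finger_force: 0.0
```

Run:
```python
from h import *
st();d=grab('wrist','w2.png');print((-np.array(d['R']).T@np.array(d['t'])).round(3));print('proj knob',proj(d,[[.552,-.365,.142]]))
print(blobs(d,(0,8)))
```

```text
2.25 [ 0.4566 -0.4027  0.2457] [ 9.988e-01 -4.840e-02 -2.000e-04 -2.000e-04] [0.4 0.1 0.7] 0.995 0.0
[ 0.536 -0.411  0.424]
proj knob [[215.61395963  80.82984652]]
[([301.2, 140.9], [294, 132, 14, 22, 206])]
```

View pics/w2.png

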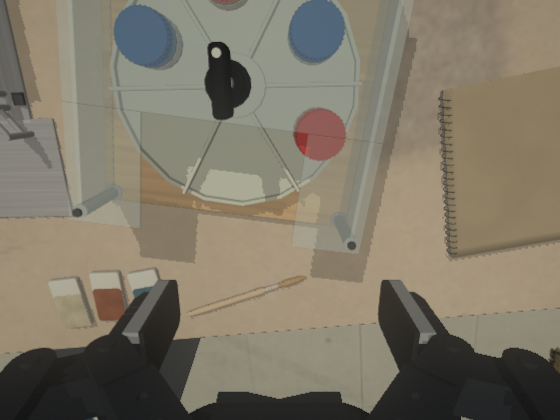

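The knob bar runs from (217,42) to (222,119), the red lid is at (320,134), and the fingers are at the bottom.

Run:
```python
from h import *
d=grab('wrist')
im=d['image'].max(2);m=(im<45).astype(np.uint8);m[:,:130]=0;m[140:]=0;m[:,320:]=0
# bar only: restrict to columns 205-234
m[:,:204]=0;m[:,235:]=0
ys,xs=np.nonzero(m);print(ys.min(),ys.max(),xs.min(),xs.max())
e=onz(d,[(217.5,42),(222.5,119),(220,80.5)],.142);print(e.round(4));v=e[0]-e[1];print(np.hypot(*v[:2]),np.degrees(np.arctan2(v[1],v[0])))
for r in range(44,120,8):
    c=np.nonzero(m[r])[0];print(r,c.min(),c.max(),end=' | ')
print(onz(d,[(322,133)],.074))
```

```text
42 118 205 234
[[ 0.5779 -0.3706  0.142 ]
 [ 0.5237 -0.3662  0.142 ]
 [ 0.5517 -0.3685  0.142 ]]
0.054341480027330684 -4.5928546633158716
44 209 224 | 52 209 229 | 60 209 231 | 68 210 234 | 76 206 234 | 84 206 234 | 92 208 234 | 100 212 234 | 108 213 232 | 116 215 229 | [[ 0.49832546 -0.4502822   0.074     ]]
```

Call:
move_arm([
  {"tx": 0.9, "ty": -0.45, "tz": 0, "wx": 0, "wy": 0, "wz": 0, "jaw": 45},
  {"tx": 0.9, "ty": -0.45, "tz": 0, "wx": 0, "wy": 0, "wz": 0, "jaw": 45},
  {"tx": 0.9, "ty": -0.45, "tz": 0, "wx": 0, "wy": 0, "wz": 0, "jaw": 45},
  {"tx": 0.96, "ty": -0.44, "tz": 0, "wx": 0, "wy": 0, "wz": 0, "jaw": 45},
  {"tx": 0, "ty": 0, "tz": 1, "wx": 0, "wy": 0, "wz": 0, "jaw": 45},
  {"tx": 0, "ty": 0, "tz": 1, "wx": 0, "wy": 0, "wz": 0, "jaw": 45},
  {"tx": 0, "ty": 0, "tz": 1, "wx": 0, "wy": 0, "wz": 0, "jaw": 45},
  {"tx": 0, "ty": 0, "tz": 1, "wx": 0, "wy": 0, "wz": 0, "jaw": 45},
  {"tx": 0, "ty": 0, "tz": 0.9, "wx": 0, "wy": 0, "wz": 0, "jaw": 45},
  {"tx": 0, "ty": 0, "tz": 0.37, "wx": 0, "wy": 0, "wz": 0, "jaw": 45},
])

```text
time_s: 3.6
eef_pos: [0.5508, -0.367, 0.1126]
tcp_rot: [0.999, -0.049, -0.001, -0.001]
contact_force: [-0.1, 0.4, -0.7]
opening: 0.528
finger_force: 0.0
```

Call:
move_arm([
  {"tx": 0, "ty": 0, "tz": 0, "wx": 0, "wy": 0, "wz": 0, "jaw": 25},
  {"tx": 0, "ty": 0, "tz": 0, "wx": 0, "wy": 0, "wz": 0, "jaw": 10},
  {"tx": 0, "ty": 0, "tz": 0, "wx": 0, "wy": 0, "wz": 0, "jaw": 5},
  {"tx": 0, "ty": 0, "tz": 0, "wx": 0, "wy": 0, "wz": 0, "jaw": 5},
  {"tx": 0, "ty": 0, "tz": 0, "wx": 0, "wy": 0, "wz": 0, "jaw": 5},
  {"tx": 0, "ty": 0, "tz": 0, "wx": 0, "wy": 0, "wz": 0, "jaw": 5},
])

```text
time_s: 4.35
eef_pos: [0.5519, -0.3674, 0.1143]
tcp_rot: [0.999, -0.049, 0.0, 0.0]
contact_force: [-0.2, -0.2, -0.0]
opening: 0.053
finger_force: 0.0
```

Run:
```python
from h import *
st();d=grab('wrist','w3.png');e=grab('side','s3.png')
a=cv2.imread('pics/w3.png');b=cv2.imread('pics/s3.png')
cv2.imwrite('pics/c3.png',np.hstack([cv2.resize(a,(400,300)),cv2.resize(b[150:330,260:500],(400,300),interpolation=cv2.INTER_CUBIC)]))
```

```text
4.35 [ 0.5519 -0.3674  0.1143] [ 0.9988 -0.049   0.      0.    ] [-0.2 -0.2 -0. ] 0.053 0.0
```

View pics/c3.png

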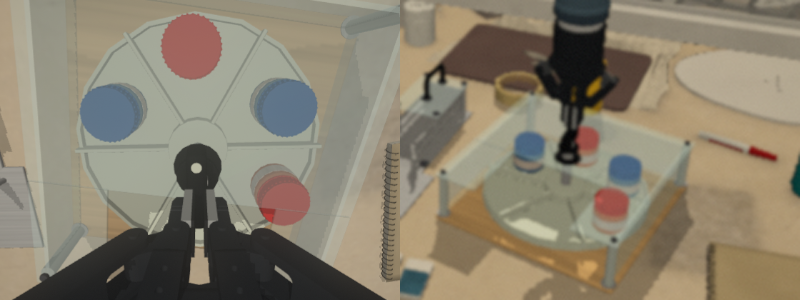

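Run:
```python
from h import *
d=grab('wrist')
for n,X in(('tcp',[.5519,-.3674,.1143]),('bar far top',[.5779,-.3706,.142]),('bar near',[.5237,-.3662,.142]),('collar c',[.552,-.368,.112]),('collar far',[.569,-.368,.112])):print(n,proj(d,[X]).round(0))
cv2.imwrite('pics/c4.png',cv2.resize(cv2.cvtColor(d['image'],cv2.COLOR_RGB2BGR)[180:390,140:420],(800,600),interpolation=cv2.INTER_CUBIC))
```

```text
tcp [[278. 249.]]
bar far top [[279. 221.]]
bar near [[281. 322.]]
collar c [[279. 247.]]
collar far [[276. 218.]]
```

View pics/c4.png

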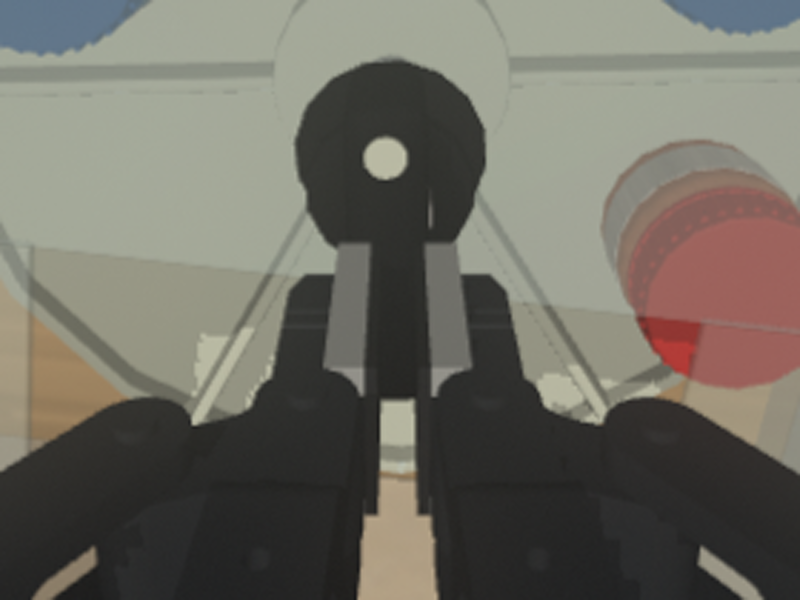

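Call:
move_arm([
  {"tx": 0, "ty": 0, "tz": 0, "wx": 0, "wy": 0, "wz": 0, "jaw": 0},
  {"tx": 0, "ty": 0, "tz": 0, "wx": 0, "wy": 0, "wz": 0, "jaw": 0},
  {"tx": 0, "ty": 0, "tz": 0, "wx": 0, "wy": 0, "wz": 0, "jaw": 0},
  {"tx": 0, "ty": 0, "tz": 0, "wx": 0, "wy": 0, "wz": 0, "jaw": 0},
])

```text
time_s: 5.0
eef_pos: [0.5519, -0.3674, 0.1142]
tcp_rot: [0.999, -0.049, -0.0, -0.0]
contact_force: [-0.5, 1.1, 0.3]
opening: 0.002
finger_force: 0.0
```

Run:
```python
from h import *
P=[];
t=grab('top');w=grab('wrist')
v2=cv2.cvtColor(cv2.imread('pics/w2.png'),cv2.COLOR_BGR2RGB)
# pose of w2 camera: same offset in tool frame
o=manip.observe()
from scipy.spatial.transform import Rotation as Ro
def tri(L):
    A=np.zeros((3,3));b=np.zeros(3)
    for d,uv in L:
        c,r=ray(d,[uv]);r=r[0]/np.linalg.norm(r[0]);M=np.eye(3)-np.outer(r,r);A+=M;b+=M@c
    X=np.linalg.solve(A,b);return X,[proj(d,[X])[0].round(1) for d,_ in L]
cam=lambda d:-np.array(d['R']).T@np.array(d['t'])
Rt=Ro.from_quat(o['tcp_rot']).as_matrix();off=Rt.T@(cam(w)-o['eef_pos']);Rc=np.array(w['R'])@Rt
R2=Ro.from_quat([.9988,-.0484,-.0002,-.0002]).as_matrix();c2=np.array([.4566,-.4027,.2457])+R2@off
w2=dict(w);w2['R']=Rc@R2.T;w2['t']=-w2['R']@c2;print(off,c2)
dot_t=(195+565/3.5,145+241/3.5);dot_w=(140+385/2.857,180+158/2.857);dot_2=(215.5,51)
print(tri([(w2,dot_2),(w,dot_w)]));print(tri([(w2,dot_2),(t,dot_t)]));print(tri([(w2,dot_2),(w,dot_w),(t,dot_t)]))
```

```text
[ 0.07954951  0.00045093 -0.17793204] [ 0.53580083 -0.41091493  0.42359851]
(array([ 0.57198439, -0.36830843,  0.14439026]), [array([215.4,  51. ]), array([275. , 235.2])])
(array([ 0.57216821, -0.36827682,  0.14347494]), [array([215.5,  50.9]), array([356.4, 213.9])])
(array([ 0.57204861, -0.36825633,  0.14436592]), [array([215.3,  51. ]), array([274.8, 235.1]), array([356.5, 213.9])])
```

Run:
```python
from h import *
d=grab('wrist');e=grab('side');t=grab('top')
T=lambda x,y,z:[.5519+x*.9953-y*.0967,-.3674-x*.0967-y*.9953,.1142-z]
def mk(d,box,s):
    a=cv2.cvtColor(d['image'],cv2.COLOR_RGB2BGR);u0,v0,u1,v1=box
    a=cv2.resize(a[v0:v1,u0:u1],s,interpolation=cv2.INTER_CUBIC);k=s[0]/(u1-u0)
    for X,c in((T(0,0,0),(0,255,0)),(T(.011,0,0),(255,0,255)),(T(.011,.0145,0),(255,255,0)),(T(.011,-.0145,0),(255,255,0)),([.552,-.3675,.142],(0,255,255)),([.552,-.3675,.112],(0,128,255))):
        p=proj(d,[X])[0];cv2.circle(a,(int((p[0]-u0+.5)*k),int((p[1]-v0+.5)*k)),3,c,-1)
    return a
cv2.imwrite('pics/c5.png',np.hstack([mk(d,(190,180,370,360),(400,400)),mk(e,(320,180,400,260),(400,400))]))
```

```text
(no output)
```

View pics/c5.png

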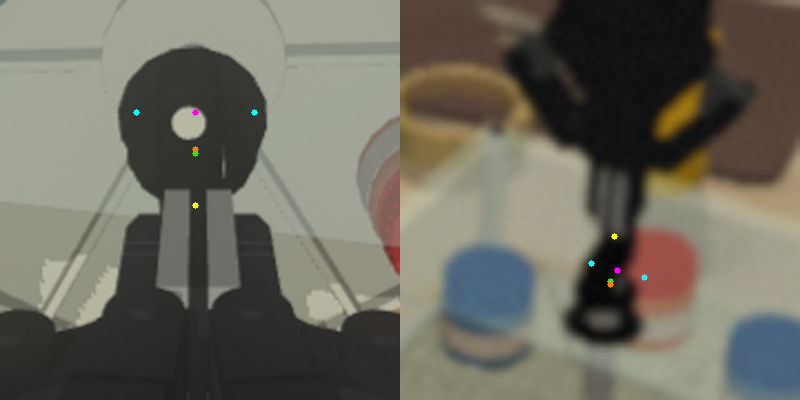

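Run:
```python
from h import *
from scipy.spatial.transform import Rotation as Ro
w=grab('wrist');o=manip.observe();Rt=Ro.from_quat(o['tcp_rot']).as_matrix()
print(np.array(w['K']).round(1).tolist())
f=lambda P:proj(w,[o['eef_pos']+Rt@np.array(p) for p in P]).round(0).tolist()
for z in(0,-.013,-.03,-.043):print(z,'open tips',f([(.011,-.0427,z),(.011,.0427,z)]),'shut',f([(.011,0,z),(-.011,0,z)]))
```

```text
[[350.2, 0.0, 278.7], [0.0, 350.2, 213.2], [0.0, 0.0, 1.0]]
0 open tips [[199.0, 230.0], [356.0, 230.0]] shut [[277.0, 230.0], [278.0, 266.0]]
-0.013 open tips [[194.0, 239.0], [361.0, 239.0]] shut [[277.0, 239.0], [278.0, 278.0]]
-0.03 open tips [[185.0, 253.0], [370.0, 253.0]] shut [[277.0, 253.0], [277.0, 295.0]]
-0.043 open tips [[177.0, 266.0], [377.0, 266.0]] shut [[277.0, 266.0], [277.0, 311.0]]
```

The fingers shut on nothing. Both views put the real tips about 30 mm behind the reported TCP, just above the bar. I'll open, lower a little and try again, watching the force.

Call:
move_arm([
  {"tx": 0, "ty": 0, "tz": -0.4, "wx": 0, "wy": 0, "wz": 0, "jaw": 45},
  {"tx": 0, "ty": 0, "tz": 0, "wx": 0, "wy": 0, "wz": 0, "jaw": 45},
  {"tx": 0, "ty": 0, "tz": 0, "wx": 0, "wy": 0, "wz": 0, "jaw": 45},
  {"tx": 0, "ty": 0, "tz": 0, "wx": 0, "wy": 0, "wz": 0, "jaw": 45},
  {"tx": 0, "ty": 0, "tz": 0.4, "wx": 0, "wy": 0, "wz": 0, "jaw": 45},
  {"tx": 0, "ty": 0, "tz": 0.4, "wx": 0, "wy": 0, "wz": 0, "jaw": 45},
  {"tx": 0, "ty": 0, "tz": 0.4, "wx": 0, "wy": 0, "wz": 0, "jaw": 45},
  {"tx": 0, "ty": 0, "tz": 0, "wx": 0, "wy": 0, "wz": 0, "jaw": 45},
])

```text
time_s: 6.3
eef_pos: [0.5511, -0.3666, 0.0924]
tcp_rot: [0.999, -0.049, -0.001, -0.001]
contact_force: [0.6, -0.0, -0.1]
opening: 0.524
finger_force: 0.0
```

Call:
move_arm([
  {"tx": 0, "ty": 0, "tz": 0, "wx": 0, "wy": 0, "wz": 0, "jaw": 20},
  {"tx": 0, "ty": 0, "tz": 0, "wx": 0, "wy": 0, "wz": 0, "jaw": 5},
  {"tx": 0, "ty": 0, "tz": 0, "wx": 0, "wy": 0, "wz": 0, "jaw": 5},
  {"tx": 0, "ty": 0, "tz": 0, "wx": 0, "wy": 0, "wz": 0, "jaw": 5},
  {"tx": 0, "ty": 0, "tz": 0, "wx": 0, "wy": 0, "wz": 0, "jaw": 5},
])

```text
time_s: 6.92
eef_pos: [0.5523, -0.3659, 0.0949]
tcp_rot: [0.999, -0.049, 0.0, -0.001]
contact_force: [-0.5, 5.2, 4.0]
opening: 0.143
finger_force: 60.4
```

Call:
move_arm([
  {"tx": 0, "ty": 0, "tz": 0, "wx": 0, "wy": 0, "wz": 0.02, "jaw": 5},
  {"tx": 0, "ty": 0, "tz": 0, "wx": 0, "wy": 0, "wz": 0.02, "jaw": 5},
  {"tx": 0, "ty": 0, "tz": 0, "wx": 0, "wy": 0, "wz": 0.02, "jaw": 5},
  {"tx": 0, "ty": 0, "tz": 0, "wx": 0, "wy": 0, "wz": 0.02, "jaw": 5},
  {"tx": 0, "ty": 0, "tz": 0, "wx": 0, "wy": 0, "wz": 0.02, "jaw": 5},
  {"tx": 0, "ty": 0, "tz": 0, "wx": 0, "wy": 0, "wz": 0.02, "jaw": 5},
  {"tx": 0, "ty": 0, "tz": 0, "wx": 0, "wy": 0, "wz": 0.02, "jaw": 5},
  {"tx": 0, "ty": 0, "tz": 0, "wx": 0, "wy": 0, "wz": 0.02, "jaw": 5},
  {"tx": 0, "ty": 0, "tz": 0, "wx": 0, "wy": 0, "wz": 0.02, "jaw": 5},
  {"tx": 0, "ty": 0, "tz": 0, "wx": 0, "wy": 0, "wz": 0.02, "jaw": 5},
])

```text
time_s: 8.18
eef_pos: [0.5524, -0.3657, 0.095]
tcp_rot: [0.935, -0.356, -0.0, -0.001]
contact_force: [-0.2, 5.7, 4.1]
opening: 0.142
finger_force: 60.3
```

Call:
move_arm([
  {"tx": 0, "ty": 0, "tz": 0, "wx": 0, "wy": 0, "wz": 0.02, "jaw": 5},
  {"tx": 0, "ty": 0, "tz": 0, "wx": 0, "wy": 0, "wz": 0.02, "jaw": 5},
  {"tx": 0, "ty": 0, "tz": 0, "wx": 0, "wy": 0, "wz": 0.02, "jaw": 5},
  {"tx": 0, "ty": 0, "tz": 0, "wx": 0, "wy": 0, "wz": 0.02, "jaw": 5},
  {"tx": 0, "ty": 0, "tz": 0, "wx": 0, "wy": 0, "wz": 0.02, "jaw": 5},
  {"tx": 0, "ty": 0, "tz": 0, "wx": 0, "wy": 0, "wz": 0.02, "jaw": 5},
  {"tx": 0, "ty": 0, "tz": 0, "wx": 0, "wy": 0, "wz": 0.02, "jaw": 5},
  {"tx": 0, "ty": 0, "tz": 0, "wx": 0, "wy": 0, "wz": 0.02, "jaw": 5},
  {"tx": 0, "ty": 0, "tz": 0, "wx": 0, "wy": 0, "wz": 0.02, "jaw": 5},
  {"tx": 0, "ty": 0, "tz": 0, "wx": 0, "wy": 0, "wz": 0, "jaw": 5},
])

```text
time_s: 9.43
eef_pos: [0.5526, -0.3655, 0.0949]
tcp_rot: [0.799, -0.602, -0.0, -0.001]
contact_force: [1.2, 6.9, 2.9]
opening: 0.14
finger_force: 60.2
```

Run:
```python
from h import *
st();d=grab('top','t6.png');print(blobs(d,(0,8),90)[-6:])
d=grab('side','s6.png');print(blobs(d,(0,8)))
```

```text
9.43 [ 0.5526 -0.3655  0.0949] [ 7.985e-01 -6.020e-01 -5.000e-04 -1.200e-03] [1.2 6.9 2.9] 0.14 60.22190451622009
[([508.2, 54.5], [496, 47, 26, 16, 294]), ([152.4, 139.0], [138, 125, 34, 33, 473]), ([521.1, 135.7], [504, 133, 35, 7, 62]), ([516.5, 212.1], [510, 205, 16, 15, 125]), ([345.8, 253.7], [336, 247, 18, 17, 200]), ([175.9, 268.0], [161, 253, 30, 30, 398])]
[([164.5, 239.4], [149, 227, 31, 27, 422]), ([476.7, 241.9], [469, 238, 17, 9, 70]), ([397.3, 253.5], [389, 246, 18, 16, 233]), ([341.3, 272.3], [332, 263, 20, 20, 352])]
```

Call:
move_arm([
  {"tx": 0, "ty": 0, "tz": 0, "wx": 0, "wy": 0, "wz": 0, "jaw": 50},
  {"tx": 0, "ty": 0, "tz": 0, "wx": 0, "wy": 0, "wz": 0, "jaw": 50},
  {"tx": 0, "ty": 0, "tz": 0, "wx": 0, "wy": 0, "wz": 0, "jaw": 50},
  {"tx": 0, "ty": 0, "tz": -1, "wx": 0, "wy": 0, "wz": 0, "jaw": 66},
  {"tx": 0, "ty": 0, "tz": -1, "wx": 0, "wy": 0, "wz": 0, "jaw": 66},
  {"tx": 0, "ty": 0, "tz": -1, "wx": 0, "wy": 0, "wz": 0, "jaw": 66},
  {"tx": -0.46, "ty": 0.83, "tz": -0.5, "wx": 0, "wy": 0, "wz": 0, "jaw": 66},
  {"tx": -0.46, "ty": 0.83, "tz": 0, "wx": 0, "wy": 0, "wz": 0, "jaw": 66},
  {"tx": -0.46, "ty": 0.83, "tz": 0, "wx": 0, "wy": 0, "wz": 0, "jaw": 66},
  {"tx": -0.46, "ty": 0.83, "tz": 0, "wx": 0, "wy": 0, "wz": 0, "jaw": 66},
])

```text
time_s: 10.78
eef_pos: [0.4586, -0.3461, 0.1819]
tcp_rot: [0.798, -0.602, 0.0, 0.0]
contact_force: [0.3, 0.4, -0.8]
opening: 0.776
finger_force: 0.0
```

Call:
move_arm([
  {"tx": 0, "ty": 0, "tz": 0, "wx": 0, "wy": 0, "wz": -0.056, "jaw": 66},
  {"tx": 0, "ty": 0, "tz": 0, "wx": 0, "wy": 0, "wz": -0.056, "jaw": 66},
  {"tx": 0, "ty": 0, "tz": 0, "wx": 0, "wy": 0, "wz": -0.056, "jaw": 66},
  {"tx": 0, "ty": 0, "tz": 0, "wx": 0, "wy": 0, "wz": -0.056, "jaw": 66},
  {"tx": 0, "ty": 0, "tz": 0, "wx": 0, "wy": 0, "wz": -0.056, "jaw": 66},
  {"tx": 0, "ty": 0, "tz": 0, "wx": 0, "wy": 0, "wz": -0.056, "jaw": 66},
  {"tx": 0, "ty": 0, "tz": 0, "wx": 0, "wy": 0, "wz": -0.056, "jaw": 66},
  {"tx": 0, "ty": 0, "tz": 0, "wx": 0, "wy": 0, "wz": -0.056, "jaw": 66},
  {"tx": 0, "ty": 0, "tz": 0, "wx": 0, "wy": 0, "wz": -0.056, "jaw": 66},
  {"tx": 0, "ty": 0, "tz": 0, "wx": 0, "wy": 0, "wz": -0.056, "jaw": 66},
])

```text
time_s: 12.02
eef_pos: [0.4594, -0.3463, 0.1819]
tcp_rot: [0.972, 0.234, 0.0, 0.0]
contact_force: [0.3, -0.3, 0.1]
opening: 0.769
finger_force: 0.0
```

Call:
move_arm([
  {"tx": 0, "ty": 0, "tz": 0, "wx": 0, "wy": 0, "wz": -0.056, "jaw": 66},
  {"tx": 0, "ty": 0, "tz": 0, "wx": 0, "wy": 0, "wz": -0.056, "jaw": 66},
  {"tx": 0, "ty": 0, "tz": 0, "wx": 0, "wy": 0, "wz": -0.056, "jaw": 66},
  {"tx": 0, "ty": 0, "tz": 0, "wx": 0, "wy": 0, "wz": -0.056, "jaw": 66},
  {"tx": 0, "ty": 0, "tz": 0, "wx": 0, "wy": 0, "wz": -0.055, "jaw": 66},
  {"tx": 0, "ty": 0, "tz": 0, "wx": 0, "wy": 0, "wz": 0, "jaw": 66},
])

```text
time_s: 12.78
eef_pos: [0.4594, -0.3463, 0.1819]
tcp_rot: [0.783, 0.622, -0.0, 0.0]
contact_force: [-0.5, -0.0, 0.5]
opening: 0.771
finger_force: 0.0
```

```bash
cat >> h.py <<'E'
def psi(o): q=o['tcp_rot'];return 2*np.degrees(np.arctan2(q[1],q[0]))
def lid(d,z=.074,near=None,r=.06,hue=(0,8),smin=90):
    "largest lid blob -> min enclosing circle centre on plane z"
    v=cv2.cvtColor(d['image'],cv2.COLOR_RGB2HSV);H=v[...,0].astype(int)
    m=((np.abs((H-hue[0]+90)%180-90)<=hue[1])&(v[...,1]>=smin)&(v[...,2]>=60)).astype(np.uint8)
    m=cv2.morphologyEx(m,cv2.MORPH_OPEN,np.ones((3,3)))
    out=[]
    for c in cv2.findContours(m,cv2.RETR_EXTERNAL,cv2.CHAIN_APPROX_NONE)[0]:
        if cv2.contourArea(c)<60: continue
        P=onz(d,c.reshape(-1,2).astype(float),z)
        (x,y),R=cv2.minEnclosingCircle((P[:,:2]*1000).astype(np.float32))
        if 15<R<35 and (near is None or np.hypot(x/1e3-near[0],y/1e3-near[1])<r): out.append((round(x/1e3,4),round(y/1e3,4),round(R,1)))
    return out
def rel(o,X):
    "world target -> tool units"
    from scipy.spatial.transform import Rotation as Ro
    return (Ro.from_quat(o['tcp_rot']).as_matrix().T@(np.array(X)-o['eef_pos'])/.025).round(2)
E
python3 - <<'E'
from h import *
o=st();print(psi(o))
for n in('wrist','top','side'):
    d=grab(n,n+'7.png');print(n,lid(d))
E
```

```text
12.78 [ 0.4594 -0.3463  0.1819] [ 7.832e-01  6.218e-01 -0.000e+00  2.000e-04] [-0.5 -0.   0.5] 0.771 0.0
76.89681368818633
wrist [(0.5811, -0.4581, 24.7), (0.4563, -0.3419, 26.7)]
top [(0.5718, -0.8673, 23.4), (0.5831, -0.4559, 26.3), (0.8071, 0.2333, 29.3)]
side [(0.5654, -0.4636, 34.6)]
```

View pics/wrist7.png

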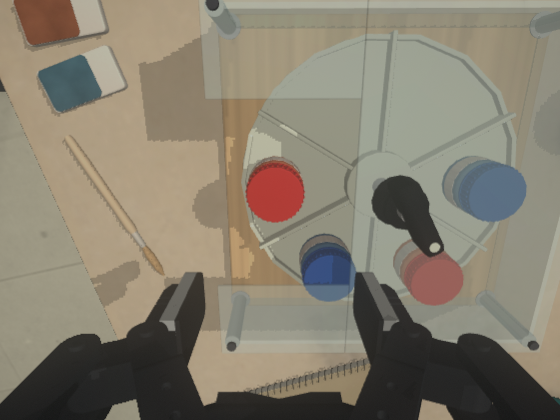

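The red jar at (275,192) is standing in the opening, with the blue one at (328,273) beside it. I'll lower over the red jar.

Call:
move_arm([
  {"tx": 0.15, "ty": -0.13, "tz": 1, "wx": 0, "wy": 0, "wz": 0, "jaw": 68},
  {"tx": 0, "ty": 0, "tz": 1, "wx": 0, "wy": 0, "wz": 0, "jaw": 68},
  {"tx": 0, "ty": 0, "tz": 1, "wx": 0, "wy": 0, "wz": 0, "jaw": 68},
  {"tx": 0, "ty": 0, "tz": 1, "wx": 0, "wy": 0, "wz": 0, "jaw": 68},
  {"tx": 0, "ty": 0, "tz": 1, "wx": 0, "wy": 0, "wz": 0, "jaw": 68},
  {"tx": 0, "ty": 0, "tz": 0.6, "wx": 0, "wy": 0, "wz": 0, "jaw": 68},
  {"tx": 0, "ty": 0, "tz": 0.4, "wx": 0, "wy": 0, "wz": 0, "jaw": 68},
  {"tx": 0, "ty": 0, "tz": 0.4, "wx": 0, "wy": 0, "wz": 0, "jaw": 68},
  {"tx": 0, "ty": 0, "tz": 0, "wx": 0, "wy": 0, "wz": 0, "jaw": 68},
])

```text
time_s: 14.05
eef_pos: [0.4569, -0.3414, 0.0213]
tcp_rot: [0.783, 0.622, -0.0, -0.0]
contact_force: [0.8, -0.1, 0.0]
opening: 0.796
finger_force: 0.0
```

Run:
```python
from h import *
o=st();d=grab('wrist','w8.png');print(lid(d));e=grab('side','s8.png')
cv2.imwrite('pics/c8.png',np.hstack([cv2.resize(cv2.imread('pics/w8.png')[120:420,130:430],(400,400)),cv2.resize(cv2.imread('pics/s8.png')[220:320,280:380],(400,400),interpolation=cv2.INTER_CUBIC)]))
```

```text
14.05 [ 0.4569 -0.3414  0.0213] [ 7.827e-01  6.224e-01 -0.000e+00 -4.000e-04] [ 0.8 -0.1  0. ] 0.796 0.0
[(0.4567, -0.3386, 29.2)]
```

View pics/c8.png

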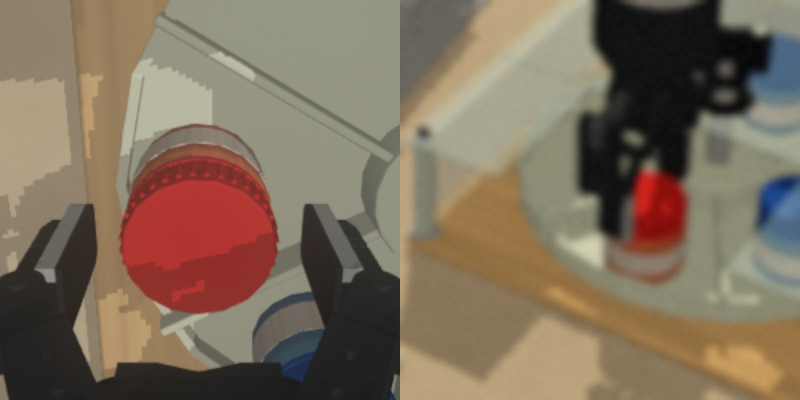

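Fingers straddle the red lid evenly, with the tips near the lid's lower edge. I'll go 18 mm lower and grip.

Call:
move_arm([
  {"tx": 0, "ty": 0, "tz": 0.36, "wx": 0, "wy": 0, "wz": 0, "jaw": 68},
  {"tx": 0, "ty": 0, "tz": 0.36, "wx": 0, "wy": 0, "wz": 0, "jaw": 68},
  {"tx": 0, "ty": 0, "tz": 0, "wx": 0, "wy": 0, "wz": 0, "jaw": 60},
  {"tx": 0, "ty": 0, "tz": 0, "wx": 0, "wy": 0, "wz": 0, "jaw": 50},
  {"tx": 0, "ty": 0, "tz": 0, "wx": 0, "wy": 0, "wz": 0, "jaw": 45},
  {"tx": 0, "ty": 0, "tz": 0, "wx": 0, "wy": 0, "wz": 0, "jaw": 40},
  {"tx": 0, "ty": 0, "tz": 0, "wx": 0, "wy": 0, "wz": 0, "jaw": 40},
  {"tx": 0, "ty": 0, "tz": 0, "wx": 0, "wy": 0, "wz": 0, "jaw": 40},
])

```text
time_s: 15.15
eef_pos: [0.4572, -0.3417, 0.0039]
tcp_rot: [0.783, 0.623, 0.0, 0.0]
contact_force: [-0.9, -0.1, -1.1]
opening: 0.585
finger_force: 62.1
```

Call:
move_arm([
  {"tx": 0, "ty": 0, "tz": -0.4, "wx": 0, "wy": 0, "wz": 0, "jaw": 40},
  {"tx": 0, "ty": 0, "tz": -0.4, "wx": 0, "wy": 0, "wz": 0, "jaw": 40},
  {"tx": 0, "ty": 0, "tz": -0.4, "wx": 0, "wy": 0, "wz": 0, "jaw": 40},
  {"tx": 0, "ty": 0, "tz": 0, "wx": 0, "wy": 0, "wz": 0, "jaw": 40},
  {"tx": 0, "ty": -0.8, "tz": 0, "wx": 0, "wy": 0, "wz": 0, "jaw": 40},
  {"tx": 0, "ty": -0.8, "tz": 0, "wx": 0, "wy": 0, "wz": 0, "jaw": 40},
  {"tx": 0, "ty": -0.8, "tz": 0, "wx": 0, "wy": 0, "wz": 0, "jaw": 40},
  {"tx": 0, "ty": -0.8, "tz": 0, "wx": 0, "wy": 0, "wz": 0, "jaw": 40},
  {"tx": 0, "ty": -0.8, "tz": 0, "wx": 0, "wy": 0, "wz": 0, "jaw": 40},
  {"tx": 0, "ty": -0.8, "tz": 0, "wx": 0, "wy": 0, "wz": 0, "jaw": 40},
])

```text
time_s: 16.4
eef_pos: [0.3395, -0.3144, 0.0336]
tcp_rot: [0.783, 0.623, -0.0, -0.0]
contact_force: [-0.4, -0.5, -0.9]
opening: 0.579
finger_force: 62.3
```

Run:
```python
from h import *
from math import *
o=st();print(psi(o))
a=radians(-4.7);O=np.array([.5709,-.0689]);c=lambda x,y:O+[x*cos(a)-y*sin(a),x*sin(a)+y*cos(a)]
for x in(-160,-85,10):p=c(x/1e3,0);print(x,p,rel(o,[*p,o['eef_pos'][2]]))
```

```text
16.4 [ 0.3395 -0.3144  0.0336] [ 7.826e-01  6.225e-01 -0.000e+00 -1.000e-04] [-0.4 -0.5 -0.9] 0.579 62.29854226112366
77.00297973008787
-160 [ 0.41143802 -0.05578984] [10.73  0.48  0.  ]
-85 [ 0.48618582 -0.06193523] [11.16  3.45  0.  ]
10 [ 0.58086637 -0.06971939] [11.71  7.21  0.  ]
```

Call:
move_arm([
  {"tx": 0.95, "ty": 0.05, "tz": 0, "wx": 0, "wy": 0, "wz": 0, "jaw": 40},
  {"tx": 0.95, "ty": 0.05, "tz": 0, "wx": 0, "wy": 0, "wz": 0, "jaw": 40},
  {"tx": 0.95, "ty": 0.05, "tz": 0, "wx": 0, "wy": 0, "wz": 0, "jaw": 40},
  {"tx": 0.95, "ty": 0.05, "tz": 0, "wx": 0, "wy": 0, "wz": 0, "jaw": 40},
  {"tx": 0.95, "ty": 0.05, "tz": 0, "wx": 0, "wy": 0, "wz": 0, "jaw": 40},
  {"tx": 0.95, "ty": 0.05, "tz": 0, "wx": 0, "wy": 0, "wz": 0, "jaw": 40},
  {"tx": 0.95, "ty": 0.05, "tz": 0, "wx": 0, "wy": 0, "wz": 0, "jaw": 40},
  {"tx": 0.95, "ty": 0.05, "tz": 0, "wx": 0, "wy": 0, "wz": 0, "jaw": 40},
  {"tx": 0.95, "ty": 0.05, "tz": 0, "wx": 0, "wy": 0, "wz": 0, "jaw": 40},
  {"tx": 0.95, "ty": 0.05, "tz": 0, "wx": 0, "wy": 0, "wz": 0, "jaw": 40},
])

```text
time_s: 17.65
eef_pos: [0.4059, -0.0853, 0.0337]
tcp_rot: [0.783, 0.622, 0.0, 0.0]
contact_force: [0.3, -0.2, -0.8]
opening: 0.578
finger_force: 62.3
```

Call:
move_arm([
  {"tx": 0.6, "ty": 0.3, "tz": 0, "wx": 0, "wy": 0, "wz": -0.02, "jaw": 40},
  {"tx": 0.6, "ty": 0.4, "tz": 0, "wx": 0, "wy": 0, "wz": -0.026, "jaw": 40},
  {"tx": 0, "ty": 0, "tz": 0, "wx": 0, "wy": 0, "wz": 0, "jaw": 40},
])

```text
time_s: 18.02
eef_pos: [0.4292, -0.0594, 0.0338]
tcp_rot: [0.735, 0.678, 0.0, 0.0]
contact_force: [0.4, 1.0, -1.5]
opening: 0.581
finger_force: 62.3
```

Run:
```python
from h import *
o=st();print(psi(o));d=grab('wrist','w9.png');t=grab('top','t9.png');print(lid(d,.1),lid(t,.1))
cv2.imwrite('pics/c9.png',np.hstack([cv2.resize(cv2.imread('pics/w9.png'),(400,300)),cv2.resize(cv2.imread('pics/t9.png')[180:290,190:337],(400,300),interpolation=cv2.INTER_CUBIC)]))
```

```text
18.02 [ 0.4292 -0.0594  0.0338] [7.352e-01 6.779e-01 1.000e-04 1.000e-04] [ 0.4  1.  -1.5] 0.581 62.33404755592346
85.35974910748176
[(0.4284, -0.0583, 31.3)] [(0.5706, -0.8544, 23.0), (0.5812, -0.4503, 25.4)]
```

View pics/c9.png

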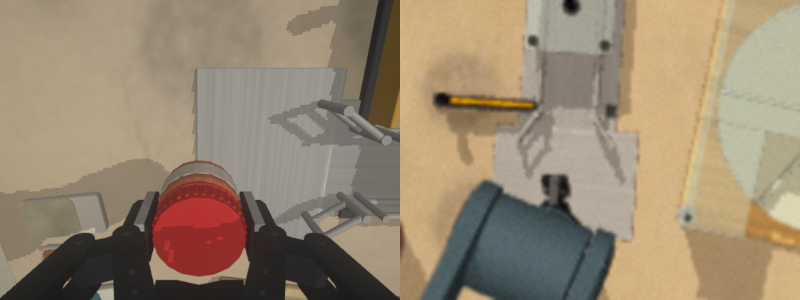

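The jar hangs upright in the grip and the apron and guides lie straight ahead. I'll set it down on the apron.

Call:
move_arm([
  {"tx": 0.08, "ty": 0.76, "tz": 0, "wx": 0, "wy": 0, "wz": 0, "jaw": 40},
  {"tx": 0, "ty": 0.76, "tz": 0, "wx": 0, "wy": 0, "wz": 0, "jaw": 40},
  {"tx": 0, "ty": 0.76, "tz": 0, "wx": 0, "wy": 0, "wz": 0, "jaw": 40},
  {"tx": 0, "ty": 0, "tz": 0.6, "wx": 0, "wy": 0, "wz": 0, "jaw": 40},
  {"tx": 0, "ty": 0, "tz": 0.6, "wx": 0, "wy": 0, "wz": 0, "jaw": 40},
  {"tx": 0, "ty": 0, "tz": 0.4, "wx": 0, "wy": 0, "wz": 0, "jaw": 40},
  {"tx": 0, "ty": 0, "tz": 0.2, "wx": 0, "wy": 0, "wz": 0, "jaw": 40},
  {"tx": 0, "ty": 0, "tz": 0, "wx": 0, "wy": 0, "wz": 0, "jaw": 40},
])

```text
time_s: 19.12
eef_pos: [0.4852, -0.0625, -0.0117]
tcp_rot: [0.736, 0.677, -0.0, -0.0]
contact_force: [-0.4, 0.4, -0.7]
opening: 0.575
finger_force: 62.4
```

Call:
move_arm([
  {"tx": 0, "ty": 0, "tz": 0.08, "wx": 0, "wy": 0, "wz": 0, "jaw": 40},
  {"tx": 0, "ty": 0, "tz": 0, "wx": 0, "wy": 0, "wz": 0, "jaw": 40},
  {"tx": 0, "ty": 0, "tz": 0, "wx": 0, "wy": 0, "wz": 0, "jaw": 55},
  {"tx": 0, "ty": 0, "tz": 0, "wx": 0, "wy": 0, "wz": 0, "jaw": 66},
  {"tx": 0, "ty": 0, "tz": 0, "wx": 0, "wy": 0, "wz": 0, "jaw": 66},
  {"tx": 0, "ty": 0, "tz": 0, "wx": 0, "wy": 0, "wz": 0, "jaw": 66},
  {"tx": 0, "ty": 0, "tz": -0.7, "wx": 0, "wy": 0, "wz": 0, "jaw": 66},
  {"tx": 0, "ty": 0, "tz": -0.9, "wx": 0, "wy": 0, "wz": 0, "jaw": 66},
  {"tx": 0, "ty": 0, "tz": -0.9, "wx": 0, "wy": 0, "wz": 0, "jaw": 66},
  {"tx": 0, "ty": 0, "tz": -0.6, "wx": 0, "wy": 0, "wz": 0, "jaw": 66},
])

```text
time_s: 20.38
eef_pos: [0.4862, -0.0628, 0.0653]
tcp_rot: [0.736, 0.677, 0.0, 0.0]
contact_force: [-0.0, -0.6, -0.1]
opening: 0.768
finger_force: 0.0
```

Call:
move_arm([
  {"tx": 0, "ty": -0.8, "tz": 0, "wx": 0, "wy": 0, "wz": 0, "jaw": 0},
  {"tx": 0, "ty": -0.8, "tz": 0, "wx": 0, "wy": 0, "wz": 0, "jaw": 0},
  {"tx": 0, "ty": -0.8, "tz": 0, "wx": 0, "wy": 0, "wz": 0, "jaw": 0},
  {"tx": 0, "ty": -0.4, "tz": 0, "wx": 0, "wy": 0, "wz": 0, "jaw": 0},
  {"tx": 0, "ty": 0, "tz": 0, "wx": 0, "wy": 0, "wz": 0, "jaw": 0},
  {"tx": 0, "ty": 0, "tz": 0, "wx": 0, "wy": 0, "wz": 0, "jaw": 0},
])

```text
time_s: 21.12
eef_pos: [0.4168, -0.0572, 0.0645]
tcp_rot: [0.736, 0.677, 0.0, 0.0]
contact_force: [0.0, 0.5, -0.5]
opening: 0.003
finger_force: 0.0
```

Run:
```python
from h import *
o=st();print(psi(o));d=grab('wrist','w10.png');t=grab('top','t10.png');s=grab('side','s10.png');print(lid(d,.056),lid(t,.056),lid(s,.056))
```

```text
21.12 [ 0.4168 -0.0572  0.0645] [7.357e-01 6.774e-01 2.000e-04 4.000e-04] [ 0.   0.5 -0.5] 0.003 0.0
85.27471403956274
[(0.4805, -0.0613, 30.0)] [(0.4864, -0.0662, 26.2), (0.5742, -0.8763, 24.0), (0.5832, -0.4598, 26.7)] []
```

Call:
move_arm([
  {"tx": 0, "ty": 0, "tz": 0.8, "wx": 0, "wy": 0, "wz": 0, "jaw": 0},
  {"tx": 0, "ty": 0, "tz": 0.8, "wx": 0, "wy": 0, "wz": 0, "jaw": 0},
  {"tx": 0, "ty": 0, "tz": 0.8, "wx": 0, "wy": 0, "wz": 0, "jaw": 0},
  {"tx": 0, "ty": 0, "tz": 0.75, "wx": 0, "wy": 0, "wz": 0, "jaw": 0},
  {"tx": 0, "ty": 0.4, "tz": 0, "wx": 0, "wy": 0, "wz": 0, "jaw": 0},
  {"tx": 0, "ty": 0.4, "tz": 0, "wx": 0, "wy": 0, "wz": 0, "jaw": 0},
  {"tx": 0, "ty": 0.4, "tz": 0, "wx": 0, "wy": 0, "wz": 0, "jaw": 0},
  {"tx": 0, "ty": 0.4, "tz": 0, "wx": 0, "wy": 0, "wz": 0, "jaw": 0},
  {"tx": 0, "ty": 0.4, "tz": 0, "wx": 0, "wy": 0, "wz": 0, "jaw": 0},
  {"tx": 0, "ty": 0.4, "tz": 0, "wx": 0, "wy": 0, "wz": 0, "jaw": 0},
])

```text
time_s: 22.52
eef_pos: [0.4764, -0.0619, -0.0144]
tcp_rot: [0.736, 0.677, -0.0, -0.0]
contact_force: [-1.7, -0.2, 1.2]
opening: -0.001
finger_force: 0.5
```

Call:
move_arm([
  {"tx": 0, "ty": 0.3, "tz": 0, "wx": 0, "wy": 0, "wz": 0, "jaw": 0},
  {"tx": 0, "ty": 0.3, "tz": 0, "wx": 0, "wy": 0, "wz": 0, "jaw": 0},
  {"tx": 0, "ty": 0.3, "tz": 0, "wx": 0, "wy": 0, "wz": 0, "jaw": 0},
  {"tx": 0, "ty": 0.3, "tz": 0, "wx": 0, "wy": 0, "wz": 0, "jaw": 0},
  {"tx": 0, "ty": 0.3, "tz": 0, "wx": 0, "wy": 0, "wz": 0, "jaw": 0},
  {"tx": 0, "ty": 0.3, "tz": 0, "wx": 0, "wy": 0, "wz": 0, "jaw": 0},
  {"tx": 0, "ty": 0.3, "tz": 0, "wx": 0, "wy": 0, "wz": 0, "jaw": 0},
  {"tx": 0, "ty": 0.3, "tz": 0, "wx": 0, "wy": 0, "wz": 0, "jaw": 0},
])

```text
time_s: 23.52
eef_pos: [0.5361, -0.0668, -0.0145]
tcp_rot: [0.736, 0.677, 0.0, 0.0]
contact_force: [-0.1, 0.7, -0.4]
opening: 0.001
finger_force: 0.3
```

Run:
```python
from h import *
o=st();print(psi(o));d=grab('wrist','w11.png');t=grab('top','t11.png');s=grab('side','s11.png');print(lid(d,.056),lid(t,.056),lid(s,.056))
O=np.array([.5709,-.0689]);a=np.radians(-4.7);R=np.array([[np.cos(a),np.sin(a)],[-np.sin(a),np.cos(a)]])
print('carrier',R@(np.array(o['eef_pos'][:2])-O),[R@(np.array(l[:2])-O) for l in lid(d,.056)+lid(t,.056)])
```

```text
23.52 [ 0.5361 -0.0668 -0.0145] [0.7356 0.6774 0.     0.    ] [-0.1  0.7 -0.4] 0.001 0.3078556526452303
85.27681853372513
[(0.5745, -0.062, 30.3)] [(0.4154, 0.1355, 28.4), (0.5727, -0.8763, 23.7), (0.5834, -0.4596, 26.4)] [(0.591, -0.4584, 35.0)]
carrier [-0.03480693 -0.00079193] [array([0.00302252, 0.00717178]), array([-0.17172534,  0.19097124]), array([ 0.0679511 , -0.80453754]), array([ 0.04447134, -0.388362  ])]
```

Call:
move_arm([
  {"tx": 0, "ty": 0.3, "tz": 0, "wx": 0, "wy": 0, "wz": 0, "jaw": 0},
  {"tx": 0, "ty": 0.3, "tz": 0, "wx": 0, "wy": 0, "wz": 0, "jaw": 0},
  {"tx": 0, "ty": 0.3, "tz": 0, "wx": 0, "wy": 0, "wz": 0, "jaw": 0},
  {"tx": 0, "ty": 0.3, "tz": 0, "wx": 0, "wy": 0, "wz": 0, "jaw": 0},
  {"tx": 0, "ty": 0.3, "tz": 0, "wx": 0, "wy": 0, "wz": 0, "jaw": 0},
  {"tx": 0, "ty": 0, "tz": 0, "wx": 0, "wy": 0, "wz": 0, "jaw": 0},
])

```text
time_s: 24.42
eef_pos: [0.5738, -0.07, -0.0144]
tcp_rot: [0.736, 0.677, 0.0, 0.0]
contact_force: [0.0, -0.3, -0.1]
opening: -0.002
finger_force: 0.0
```

Call:
move_arm([
  {"tx": 0, "ty": -0.8, "tz": 0, "wx": 0, "wy": 0, "wz": 0, "jaw": 0},
  {"tx": 0, "ty": -0.8, "tz": 0, "wx": 0, "wy": 0, "wz": 0, "jaw": 0},
  {"tx": 0, "ty": -0.8, "tz": 0, "wx": 0, "wy": 0, "wz": 0, "jaw": 0},
  {"tx": 0, "ty": -0.8, "tz": -1, "wx": 0, "wy": 0, "wz": 0, "jaw": 0},
  {"tx": 0, "ty": -0.8, "tz": -1, "wx": 0, "wy": 0, "wz": 0, "jaw": 0},
  {"tx": 0, "ty": -0.8, "tz": -1, "wx": 0, "wy": 0, "wz": 0, "jaw": 0},
  {"tx": 0, "ty": -0.6, "tz": -1, "wx": 0, "wy": 0, "wz": 0, "jaw": 45},
  {"tx": 0, "ty": 0, "tz": -1, "wx": 0, "wy": 0, "wz": 0, "jaw": 45},
  {"tx": 0, "ty": 0, "tz": -1, "wx": 0, "wy": 0, "wz": 0, "jaw": 45},
  {"tx": 0, "ty": 0, "tz": -1, "wx": 0, "wy": 0, "wz": 0, "jaw": 45},
])

```text
time_s: 25.68
eef_pos: [0.4382, -0.0587, 0.1614]
tcp_rot: [0.736, 0.677, 0.0, 0.0]
contact_force: [0.0, 0.2, -0.2]
opening: 0.528
finger_force: 0.0
```

Run:
```python
from h import *
o=st();d=grab('wrist','w12.png');t=grab('top','t12.png')
O=np.array([.5709,-.0689]);a=np.radians(-4.7);R=np.array([[np.cos(a),np.sin(a)],[-np.sin(a),np.cos(a)]])
for z,dd in((.056,d),(.056,t)): print([(l,(R@(np.array(l[:2])-O)).round(4)) for l in lid(dd,z)])
cv2.imwrite('pics/c12.png',np.hstack([cv2.resize(cv2.imread('pics/w12.png'),(400,300)),cv2.resize(cv2.imread('pics/t12.png')[150:290,190:377],(400,300),interpolation=cv2.INTER_CUBIC)]))
```

```text
25.68 [ 0.4382 -0.0587  0.1614] [7.356e-01 6.774e-01 1.000e-04 2.000e-04] [ 0.   0.2 -0.2] 0.528 0.0
[((0.6058, -0.0709, 31.6), array([0.0349, 0.0009]))]
[((0.5737, -0.8755, 23.3), array([ 0.0689, -0.8037])), ((0.5832, -0.459, 26.6), array([ 0.0442, -0.3878])), ((0.6128, -0.0754, 26.2), array([ 0.0423, -0.003 ])), ((0.8096, 0.2437, 26.2), array([0.2123, 0.3311]))]
```

View pics/c12.png

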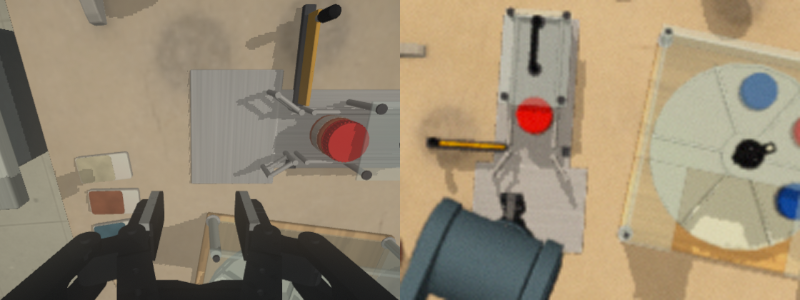

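Call:
move_arm([
  {"tx": -1, "ty": 0.47, "tz": 0, "wx": 0, "wy": 0, "wz": 0, "jaw": 45},
  {"tx": -1, "ty": 0.47, "tz": 0, "wx": 0, "wy": 0, "wz": 0, "jaw": 45},
  {"tx": -1, "ty": 0.47, "tz": 0, "wx": 0, "wy": 0, "wz": 0, "jaw": 45},
  {"tx": -1, "ty": 0.47, "tz": 0, "wx": 0, "wy": 0, "wz": 0, "jaw": 45},
  {"tx": -1, "ty": 0.47, "tz": 0, "wx": 0, "wy": 0, "wz": 0, "jaw": 45},
  {"tx": -1, "ty": 0.47, "tz": 0, "wx": 0, "wy": 0, "wz": 0, "jaw": 45},
  {"tx": -1, "ty": 0.47, "tz": 0, "wx": 0, "wy": 0, "wz": 0, "jaw": 45},
  {"tx": -1, "ty": 0.47, "tz": 0, "wx": 0, "wy": 0, "wz": 0, "jaw": 45},
  {"tx": -1, "ty": 0.47, "tz": 0, "wx": 0, "wy": 0, "wz": 0, "jaw": 45},
  {"tx": -1, "ty": 0.47, "tz": 0, "wx": 0, "wy": 0, "wz": 0, "jaw": 45},
])

```text
time_s: 27.02
eef_pos: [0.5347, -0.318, 0.1588]
tcp_rot: [0.736, 0.677, -0.0, -0.001]
contact_force: [1.1, 0.2, 0.9]
opening: 0.525
finger_force: 0.0
```

Call:
move_arm([
  {"tx": -0.93, "ty": 0.43, "tz": 0, "wx": 0, "wy": 0, "wz": 0, "jaw": 45},
  {"tx": -0.93, "ty": 0.43, "tz": 0, "wx": 0, "wy": 0, "wz": 0, "jaw": 45},
  {"tx": 0, "ty": 0, "tz": 0, "wx": 0, "wy": 0, "wz": -0.057, "jaw": 45},
  {"tx": 0, "ty": 0, "tz": 0, "wx": 0, "wy": 0, "wz": -0.058, "jaw": 45},
  {"tx": 0, "ty": 0, "tz": 0, "wx": 0, "wy": 0, "wz": 0, "jaw": 45},
])

```text
time_s: 27.65
eef_pos: [0.552, -0.3653, 0.1589]
tcp_rot: [0.603, 0.798, 0.0, -0.001]
contact_force: [-0.3, -0.1, -1.0]
opening: 0.527
finger_force: 0.0
```

Run:
```python
from h import *
o=st();print(psi(o),rel(o,[.5526,-.3658,.0945]));d=grab('wrist');print(lid(d),lid(d,.056))
```

```text
27.65 [ 0.552  -0.3653  0.1589] [ 6.027e-01  7.980e-01  1.000e-04 -1.000e-03] [-0.3 -0.1 -1. ] 0.527 0.0
105.87893450168573 [-0.03  0.02  2.58]
[(0.5806, -0.4577, 25.2)] [(0.5842, -0.4693, 26.9)]
```

Call:
move_arm([
  {"tx": 0, "ty": 0, "tz": 0.7, "wx": 0, "wy": 0, "wz": 0, "jaw": 45},
  {"tx": 0, "ty": 0, "tz": 0.7, "wx": 0, "wy": 0, "wz": 0, "jaw": 45},
  {"tx": 0, "ty": 0, "tz": 0.7, "wx": 0, "wy": 0, "wz": 0, "jaw": 45},
  {"tx": 0, "ty": 0, "tz": 0.48, "wx": 0, "wy": 0, "wz": 0, "jaw": 45},
  {"tx": 0, "ty": 0, "tz": 0, "wx": 0, "wy": 0, "wz": 0, "jaw": 20},
  {"tx": 0, "ty": 0, "tz": 0, "wx": 0, "wy": 0, "wz": 0, "jaw": 5},
  {"tx": 0, "ty": 0, "tz": 0, "wx": 0, "wy": 0, "wz": 0, "jaw": 5},
  {"tx": 0, "ty": 0, "tz": 0, "wx": 0, "wy": 0, "wz": 0, "jaw": 5},
  {"tx": 0, "ty": 0, "tz": 0, "wx": 0, "wy": 0, "wz": 0, "jaw": 5},
])

```text
time_s: 28.82
eef_pos: [0.5527, -0.3659, 0.0964]
tcp_rot: [0.602, 0.799, -0.0, 0.0]
contact_force: [0.3, 0.1, -1.0]
opening: 0.139
finger_force: 59.7
```

Call:
move_arm([
  {"tx": 0, "ty": 0, "tz": 0, "wx": 0, "wy": 0, "wz": 0.024, "jaw": 5},
  {"tx": 0, "ty": 0, "tz": 0, "wx": 0, "wy": 0, "wz": 0.024, "jaw": 5},
  {"tx": 0, "ty": 0, "tz": 0, "wx": 0, "wy": 0, "wz": 0.024, "jaw": 5},
  {"tx": 0, "ty": 0, "tz": 0, "wx": 0, "wy": 0, "wz": 0.024, "jaw": 5},
  {"tx": 0, "ty": 0, "tz": 0, "wx": 0, "wy": 0, "wz": 0.024, "jaw": 5},
  {"tx": 0, "ty": 0, "tz": 0, "wx": 0, "wy": 0, "wz": 0.024, "jaw": 5},
  {"tx": 0, "ty": 0, "tz": 0, "wx": 0, "wy": 0, "wz": 0.024, "jaw": 5},
  {"tx": 0, "ty": 0, "tz": 0, "wx": 0, "wy": 0, "wz": 0.024, "jaw": 5},
  {"tx": 0, "ty": 0, "tz": 0, "wx": 0, "wy": 0, "wz": 0.024, "jaw": 5},
  {"tx": 0, "ty": 0, "tz": 0, "wx": 0, "wy": 0, "wz": 0.024, "jaw": 5},
])

```text
time_s: 30.08
eef_pos: [0.5528, -0.3659, 0.0964]
tcp_rot: [0.854, 0.52, 0.0, 0.0]
contact_force: [-0.4, -0.3, -0.6]
opening: 0.14
finger_force: 59.8
```

Call:
move_arm([
  {"tx": 0, "ty": 0, "tz": 0, "wx": 0, "wy": 0, "wz": 0.024, "jaw": 5},
  {"tx": 0, "ty": 0, "tz": 0, "wx": 0, "wy": 0, "wz": 0.024, "jaw": 5},
  {"tx": 0, "ty": 0, "tz": 0, "wx": 0, "wy": 0, "wz": 0.024, "jaw": 5},
  {"tx": 0, "ty": 0, "tz": 0, "wx": 0, "wy": 0, "wz": 0.024, "jaw": 5},
  {"tx": 0, "ty": 0, "tz": 0, "wx": 0, "wy": 0, "wz": 0.024, "jaw": 5},
  {"tx": 0, "ty": 0, "tz": 0, "wx": 0, "wy": 0, "wz": 0.024, "jaw": 5},
  {"tx": 0, "ty": 0, "tz": 0, "wx": 0, "wy": 0, "wz": 0.024, "jaw": 5},
  {"tx": 0, "ty": 0, "tz": 0, "wx": 0, "wy": 0, "wz": 0.024, "jaw": 5},
  {"tx": 0, "ty": 0, "tz": 0, "wx": 0, "wy": 0, "wz": 0.024, "jaw": 5},
  {"tx": 0, "ty": 0, "tz": 0, "wx": 0, "wy": 0, "wz": 0.024, "jaw": 5},
])

```text
time_s: 31.32
eef_pos: [0.5528, -0.3659, 0.0964]
tcp_rot: [0.986, 0.169, 0.0, 0.0]
contact_force: [-0.3, -0.2, -0.2]
opening: 0.141
finger_force: 59.8
```

Call:
move_arm([
  {"tx": 0, "ty": 0, "tz": 0, "wx": 0, "wy": 0, "wz": 0.024, "jaw": 5},
  {"tx": 0, "ty": 0, "tz": 0, "wx": 0, "wy": 0, "wz": 0.024, "jaw": 5},
  {"tx": 0, "ty": 0, "tz": 0, "wx": 0, "wy": 0, "wz": 0.024, "jaw": 5},
  {"tx": 0, "ty": 0, "tz": 0, "wx": 0, "wy": 0, "wz": 0.024, "jaw": 5},
  {"tx": 0, "ty": 0, "tz": 0, "wx": 0, "wy": 0, "wz": 0.024, "jaw": 5},
  {"tx": 0, "ty": 0, "tz": 0, "wx": 0, "wy": 0, "wz": 0.024, "jaw": 5},
  {"tx": 0, "ty": 0, "tz": 0, "wx": 0, "wy": 0, "wz": 0.024, "jaw": 5},
  {"tx": 0, "ty": 0, "tz": 0, "wx": 0, "wy": 0, "wz": 0.024, "jaw": 5},
  {"tx": 0, "ty": 0, "tz": 0, "wx": 0, "wy": 0, "wz": 0, "jaw": 5},
])

```text
time_s: 32.45
eef_pos: [0.5528, -0.366, 0.0964]
tcp_rot: [0.991, -0.13, 0.0, 0.0]
contact_force: [-0.5, 0.2, -0.3]
opening: 0.139
finger_force: 59.8
```

Run:
```python
from h import *
o=st();print(psi(o));t=grab('top','t13.png');s=grab('side');w=grab('wrist');print(lid(t),lid(s),lid(w))
```

```text
32.45 [ 0.5528 -0.366   0.0964] [ 9.915e-01 -1.301e-01  4.000e-04  3.000e-04] [-0.5  0.2 -0.3] 0.139 59.776899218559265
-14.954474522373431
[(0.4592, -0.3417, 25.6), (0.5719, -0.8672, 23.4), (0.6115, -0.0766, 25.9)] [] [(0.4572, -0.3439, 24.3)]
```

Call:
move_arm([
  {"tx": 0, "ty": 0, "tz": 0, "wx": 0, "wy": 0, "wz": 0, "jaw": 50},
  {"tx": 0, "ty": 0, "tz": 0, "wx": 0, "wy": 0, "wz": 0, "jaw": 50},
  {"tx": 0, "ty": 0, "tz": 0, "wx": 0, "wy": 0, "wz": 0, "jaw": 50},
  {"tx": 0, "ty": 0, "tz": -1, "wx": 0, "wy": 0, "wz": 0, "jaw": 66},
  {"tx": 0, "ty": 0, "tz": -1, "wx": 0, "wy": 0, "wz": 0, "jaw": 66},
  {"tx": 0, "ty": 0, "tz": -1, "wx": 0, "wy": 0, "wz": 0, "jaw": 66},
  {"tx": -0.97, "ty": 0.02, "tz": -0.5, "wx": 0, "wy": 0, "wz": 0, "jaw": 66},
  {"tx": -0.97, "ty": 0.02, "tz": 0, "wx": 0, "wy": 0, "wz": 0, "jaw": 66},
  {"tx": -0.97, "ty": 0.02, "tz": 0, "wx": 0, "wy": 0, "wz": 0, "jaw": 66},
  {"tx": -0.97, "ty": 0.02, "tz": 0, "wx": 0, "wy": 0, "wz": 0, "jaw": 66},
])

```text
time_s: 33.85
eef_pos: [0.4576, -0.3423, 0.1837]
tcp_rot: [0.991, -0.13, 0.0, 0.0]
contact_force: [-0.1, -0.5, 0.4]
opening: 0.77
finger_force: 0.0
```

Call:
move_arm([
  {"tx": 0, "ty": 0, "tz": 0, "wx": 0, "wy": 0, "wz": -0.0511, "jaw": 68},
  {"tx": 0, "ty": 0, "tz": 0, "wx": 0, "wy": 0, "wz": -0.0511, "jaw": 68},
  {"tx": 0, "ty": 0, "tz": 0, "wx": 0, "wy": 0, "wz": -0.0511, "jaw": 68},
  {"tx": 0, "ty": 0, "tz": 0, "wx": 0, "wy": 0, "wz": -0.0511, "jaw": 68},
  {"tx": 0, "ty": 0, "tz": 0, "wx": 0, "wy": 0, "wz": -0.0511, "jaw": 68},
  {"tx": 0, "ty": 0, "tz": 0, "wx": 0, "wy": 0, "wz": -0.0511, "jaw": 68},
  {"tx": 0, "ty": 0, "tz": 0, "wx": 0, "wy": 0, "wz": -0.0511, "jaw": 68},
  {"tx": 0, "ty": 0, "tz": 0, "wx": 0, "wy": 0, "wz": -0.0511, "jaw": 68},
  {"tx": 0, "ty": 0, "tz": 0, "wx": 0, "wy": 0, "wz": -0.0511, "jaw": 68},
  {"tx": 0, "ty": 0, "tz": 0, "wx": 0, "wy": 0, "wz": -0.0511, "jaw": 68},
])

```text
time_s: 35.1
eef_pos: [0.4584, -0.3425, 0.1837]
tcp_rot: [0.781, 0.625, 0.0, 0.0]
contact_force: [0.1, 0.2, -1.3]
opening: 0.795
finger_force: 0.0
```

Run:
```python
from h import *
o=st();print(psi(o));w=grab('wrist','w14.png');L=lid(w);print(L);
for l in L: print(rel(o,[l[0],l[1],.0215]))
```

```text
35.1 [ 0.4584 -0.3425  0.1837] [7.809e-01 6.247e-01 0.000e+00 1.000e-04] [ 0.1  0.2 -1.3] 0.795 0.0
77.31466057752267
[(0.4574, -0.342, 26.7)]
[ 0.01 -0.04  6.49]
```

Call:
move_arm([
  {"tx": 0, "ty": -0.04, "tz": 1, "wx": 0, "wy": 0, "wz": 0, "jaw": 68},
  {"tx": 0, "ty": 0, "tz": 1, "wx": 0, "wy": 0, "wz": 0, "jaw": 68},
  {"tx": 0, "ty": 0, "tz": 1, "wx": 0, "wy": 0, "wz": 0, "jaw": 68},
  {"tx": 0, "ty": 0, "tz": 1, "wx": 0, "wy": 0, "wz": 0, "jaw": 68},
  {"tx": 0, "ty": 0, "tz": 0.9, "wx": 0, "wy": 0, "wz": 0, "jaw": 68},
  {"tx": 0, "ty": 0, "tz": 0.7, "wx": 0, "wy": 0, "wz": 0, "jaw": 68},
  {"tx": 0, "ty": 0, "tz": 0.6, "wx": 0, "wy": 0, "wz": 0, "jaw": 68},
  {"tx": 0, "ty": 0, "tz": 0.6, "wx": 0, "wy": 0, "wz": 0, "jaw": 68},
  {"tx": 0, "ty": 0, "tz": 0.38, "wx": 0, "wy": 0, "wz": 0, "jaw": 68},
  {"tx": 0, "ty": 0, "tz": 0, "wx": 0, "wy": 0, "wz": 0, "jaw": 60},
])

```text
time_s: 36.4
eef_pos: [0.457, -0.3419, 0.0032]
tcp_rot: [0.783, 0.622, -0.0, -0.001]
contact_force: [-0.1, 0.1, -0.3]
opening: 0.703
finger_force: 0.0
```

Call:
move_arm([
  {"tx": 0, "ty": 0, "tz": 0, "wx": 0, "wy": 0, "wz": 0, "jaw": 50},
  {"tx": 0, "ty": 0, "tz": 0, "wx": 0, "wy": 0, "wz": 0, "jaw": 45},
  {"tx": 0, "ty": 0, "tz": 0, "wx": 0, "wy": 0, "wz": 0, "jaw": 40},
  {"tx": 0, "ty": 0, "tz": 0, "wx": 0, "wy": 0, "wz": 0, "jaw": 40},
  {"tx": 0, "ty": 0, "tz": 0, "wx": 0, "wy": 0, "wz": 0, "jaw": 40},
])

```text
time_s: 37.02
eef_pos: [0.4578, -0.3428, 0.0047]
tcp_rot: [0.783, 0.623, 0.0, 0.001]
contact_force: [-0.3, 0.2, 5.4]
opening: 0.579
finger_force: 62.5
```

Gripped. Same way out as before.

Call:
move_arm([
  {"tx": 0, "ty": 0, "tz": -0.4, "wx": 0, "wy": 0, "wz": 0, "jaw": 40},
  {"tx": 0, "ty": 0, "tz": -0.4, "wx": 0, "wy": 0, "wz": 0, "jaw": 40},
  {"tx": 0, "ty": 0, "tz": -0.4, "wx": 0, "wy": 0, "wz": 0, "jaw": 40},
  {"tx": 0, "ty": 0, "tz": 0, "wx": 0, "wy": 0, "wz": 0, "jaw": 40},
  {"tx": 0, "ty": -0.8, "tz": 0, "wx": 0, "wy": 0, "wz": 0, "jaw": 40},
  {"tx": 0, "ty": -0.8, "tz": 0, "wx": 0, "wy": 0, "wz": 0, "jaw": 40},
  {"tx": 0, "ty": -0.8, "tz": 0, "wx": 0, "wy": 0, "wz": 0, "jaw": 40},
  {"tx": 0, "ty": -0.8, "tz": 0, "wx": 0, "wy": 0, "wz": 0, "jaw": 40},
  {"tx": 0, "ty": -0.8, "tz": 0, "wx": 0, "wy": 0, "wz": 0, "jaw": 40},
  {"tx": 0, "ty": -0.8, "tz": 0, "wx": 0, "wy": 0, "wz": 0, "jaw": 40},
])

```text
time_s: 38.28
eef_pos: [0.3397, -0.315, 0.0338]
tcp_rot: [0.783, 0.623, -0.0, -0.0]
contact_force: [0.6, -0.5, -0.9]
opening: 0.581
finger_force: 62.3
```

Run:
```python
from h import *
o=st();print(psi(o));w=grab('wrist');print(lid(w,.1));t=grab('top');print(lid(t,.056),lid(t,.1))
```

```text
38.27 [ 0.3397 -0.315   0.0338] [ 7.826e-01  6.225e-01 -0.000e+00 -1.000e-04] [ 0.6 -0.5 -0.9] 0.581 62.295119762420654
77.00229621094473
[(0.3386, -0.3132, 30.2)]
[(0.4188, 0.1418, 30.8), (0.5736, -0.8757, 23.2), (0.6128, -0.0754, 26.2), (0.814, 0.2369, 28.2)] [(0.4215, 0.1322, 29.9), (0.5715, -0.8538, 22.5), (0.6095, -0.0783, 25.4), (0.8044, 0.2243, 27.3)]
```

Call:
move_arm([
  {"tx": 0.95, "ty": 0.05, "tz": 0, "wx": 0, "wy": 0, "wz": 0, "jaw": 40},
  {"tx": 0.95, "ty": 0.05, "tz": 0, "wx": 0, "wy": 0, "wz": 0, "jaw": 40},
  {"tx": 0.95, "ty": 0.05, "tz": 0, "wx": 0, "wy": 0, "wz": 0, "jaw": 40},
  {"tx": 0.95, "ty": 0.05, "tz": 0, "wx": 0, "wy": 0, "wz": 0, "jaw": 40},
  {"tx": 0.95, "ty": 0.05, "tz": 0, "wx": 0, "wy": 0, "wz": 0, "jaw": 40},
  {"tx": 0.95, "ty": 0.05, "tz": 0, "wx": 0, "wy": 0, "wz": 0, "jaw": 40},
  {"tx": 0.95, "ty": 0.05, "tz": 0, "wx": 0, "wy": 0, "wz": 0, "jaw": 40},
  {"tx": 0.95, "ty": 0.05, "tz": 0, "wx": 0, "wy": 0, "wz": 0, "jaw": 40},
  {"tx": 0.95, "ty": 0.05, "tz": 0, "wx": 0, "wy": 0, "wz": 0, "jaw": 40},
  {"tx": 0.95, "ty": 0.05, "tz": 0, "wx": 0, "wy": 0, "wz": 0, "jaw": 40},
])

```text
time_s: 39.62
eef_pos: [0.407, -0.086, 0.0342]
tcp_rot: [0.783, 0.622, 0.0, 0.0]
contact_force: [0.2, 0.7, -2.2]
opening: 0.582
finger_force: 62.3
```

Call:
move_arm([
  {"tx": 0.6, "ty": 0.3, "tz": 0, "wx": 0, "wy": 0, "wz": -0.02, "jaw": 40},
  {"tx": 0.6, "ty": 0.4, "tz": 0, "wx": 0, "wy": 0, "wz": -0.026, "jaw": 40},
  {"tx": 0, "ty": 0, "tz": 0, "wx": 0, "wy": 0, "wz": 0, "jaw": 40},
  {"tx": 0.08, "ty": 0.76, "tz": 0, "wx": 0, "wy": 0, "wz": 0, "jaw": 40},
  {"tx": 0, "ty": 0.76, "tz": 0, "wx": 0, "wy": 0, "wz": 0, "jaw": 40},
  {"tx": 0, "ty": 0.76, "tz": 0, "wx": 0, "wy": 0, "wz": 0, "jaw": 40},
  {"tx": 0, "ty": 0, "tz": 0, "wx": 0, "wy": 0, "wz": 0, "jaw": 40},
])

```text
time_s: 40.5
eef_pos: [0.4869, -0.064, 0.0341]
tcp_rot: [0.736, 0.677, 0.0, 0.0]
contact_force: [-0.6, -0.2, -1.2]
opening: 0.578
finger_force: 62.5
```

Run:
```python
from h import *
o=st();print(psi(o));w=grab('wrist');print(lid(w,.1),lid(w,.056))
```

```text
40.5 [ 0.4869 -0.064   0.0341] [7.361e-01 6.769e-01 1.000e-04 4.000e-04] [-0.6 -0.2 -1.2] 0.578 62.460376024246216
85.20309760816751
[(0.486, -0.0616, 31.0), (0.572, -0.0459, 24.1)] [(0.6033, -0.0703, 33.6)]
```

Call:
move_arm([
  {"tx": 0, "ty": 0, "tz": 0.6, "wx": 0, "wy": 0, "wz": 0, "jaw": 40},
  {"tx": 0, "ty": 0, "tz": 0.6, "wx": 0, "wy": 0, "wz": 0, "jaw": 40},
  {"tx": 0, "ty": 0, "tz": 0.4, "wx": 0, "wy": 0, "wz": 0, "jaw": 40},
  {"tx": 0, "ty": 0, "tz": 0.28, "wx": 0, "wy": 0, "wz": 0, "jaw": 40},
  {"tx": 0, "ty": 0, "tz": 0, "wx": 0, "wy": 0, "wz": 0, "jaw": 40},
  {"tx": 0, "ty": 0, "tz": 0, "wx": 0, "wy": 0, "wz": 0, "jaw": 40},
  {"tx": 0, "ty": 0, "tz": 0, "wx": 0, "wy": 0, "wz": 0, "jaw": 55},
  {"tx": 0, "ty": 0, "tz": 0, "wx": 0, "wy": 0, "wz": 0, "jaw": 66},
  {"tx": 0, "ty": 0, "tz": 0, "wx": 0, "wy": 0, "wz": 0, "jaw": 66},
  {"tx": 0, "ty": 0, "tz": 0, "wx": 0, "wy": 0, "wz": 0, "jaw": 66},
])

```text
time_s: 41.8
eef_pos: [0.4861, -0.0634, -0.0129]
tcp_rot: [0.736, 0.677, 0.0, 0.0]
contact_force: [-0.1, -0.1, 0.2]
opening: 0.769
finger_force: 0.0
```

Call:
move_arm([
  {"tx": 0, "ty": 0, "tz": -0.7, "wx": 0, "wy": 0, "wz": 0, "jaw": 66},
  {"tx": 0, "ty": 0, "tz": -0.9, "wx": 0, "wy": 0, "wz": 0, "jaw": 66},
  {"tx": 0, "ty": 0, "tz": -0.9, "wx": 0, "wy": 0, "wz": 0, "jaw": 66},
  {"tx": 0, "ty": 0, "tz": -0.6, "wx": 0, "wy": 0, "wz": 0, "jaw": 66},
  {"tx": 0, "ty": -0.8, "tz": 0, "wx": 0, "wy": 0, "wz": 0, "jaw": 0},
  {"tx": 0, "ty": -0.8, "tz": 0, "wx": 0, "wy": 0, "wz": 0, "jaw": 0},
  {"tx": 0, "ty": -0.8, "tz": 0, "wx": 0, "wy": 0, "wz": 0, "jaw": 0},
  {"tx": 0, "ty": -0.4, "tz": 0, "wx": 0, "wy": 0, "wz": 0, "jaw": 0},
  {"tx": 0, "ty": 0, "tz": 0, "wx": 0, "wy": 0, "wz": 0, "jaw": 0},
  {"tx": 0, "ty": 0, "tz": 0, "wx": 0, "wy": 0, "wz": 0, "jaw": 0},
])

```text
time_s: 43.05
eef_pos: [0.417, -0.0579, 0.0648]
tcp_rot: [0.736, 0.677, 0.0, 0.0]
contact_force: [0.3, -0.4, -1.4]
opening: 0.004
finger_force: 0.0
```

Run:
```python
from h import *
o=st();print(psi(o));d=grab('wrist','w15.png');t=grab('top','t15.png');s=grab('side','s15.png');print(lid(d,.056),lid(t,.056),lid(s,.056))
cv2.imwrite('pics/c15.png',np.hstack([cv2.resize(cv2.imread('pics/w15.png'),(400,300)),cv2.resize(cv2.imread('pics/t15.png')[150:290,190:377],(400,300),interpolation=cv2.INTER_CUBIC)]))
```

```text
43.05 [ 0.417  -0.0579  0.0648] [7.357e-01 6.774e-01 2.000e-04 4.000e-04] [ 0.3 -0.4 -1.4] 0.004 0.0
85.27390759954868
[(0.4815, -0.0601, 29.8)] [(0.4864, -0.0656, 26.2), (0.5736, -0.8757, 23.2), (0.6128, -0.0754, 26.2)] []
```

View pics/c15.png

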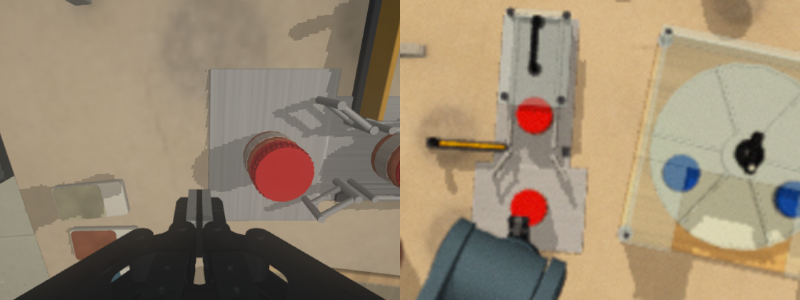

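One red jar stands in the lane and the second is upright on the apron in line with it. Next is the same push.

Call:
move_arm([
  {"tx": 0, "ty": 0, "tz": 0.8, "wx": 0, "wy": 0, "wz": 0, "jaw": 0},
  {"tx": 0, "ty": 0, "tz": 0.8, "wx": 0, "wy": 0, "wz": 0, "jaw": 0},
  {"tx": 0, "ty": 0, "tz": 0.8, "wx": 0, "wy": 0, "wz": 0, "jaw": 0},
  {"tx": 0, "ty": 0, "tz": 0.75, "wx": 0, "wy": 0, "wz": 0, "jaw": 0},
  {"tx": 0, "ty": 0.4, "tz": 0, "wx": 0, "wy": 0, "wz": 0, "jaw": 0},
  {"tx": 0, "ty": 0.4, "tz": 0, "wx": 0, "wy": 0, "wz": 0, "jaw": 0},
  {"tx": 0, "ty": 0.4, "tz": 0, "wx": 0, "wy": 0, "wz": 0, "jaw": 0},
  {"tx": 0, "ty": 0.4, "tz": 0, "wx": 0, "wy": 0, "wz": 0, "jaw": 0},
  {"tx": 0, "ty": 0.4, "tz": 0, "wx": 0, "wy": 0, "wz": 0, "jaw": 0},
  {"tx": 0, "ty": 0.4, "tz": 0, "wx": 0, "wy": 0, "wz": 0, "jaw": 0},
])

```text
time_s: 44.45
eef_pos: [0.4767, -0.0625, -0.0142]
tcp_rot: [0.736, 0.677, -0.0, -0.0]
contact_force: [-0.2, -0.0, 0.6]
opening: 0.001
finger_force: 0.6
```

Call:
move_arm([
  {"tx": 0, "ty": 0.3, "tz": 0, "wx": 0, "wy": 0, "wz": 0, "jaw": 0},
  {"tx": 0, "ty": 0.3, "tz": 0, "wx": 0, "wy": 0, "wz": 0, "jaw": 0},
  {"tx": 0, "ty": 0.3, "tz": 0, "wx": 0, "wy": 0, "wz": 0, "jaw": 0},
  {"tx": 0, "ty": 0.3, "tz": 0, "wx": 0, "wy": 0, "wz": 0, "jaw": 0},
  {"tx": 0, "ty": 0.3, "tz": 0, "wx": 0, "wy": 0, "wz": 0, "jaw": 0},
  {"tx": 0, "ty": 0.3, "tz": 0, "wx": 0, "wy": 0, "wz": 0, "jaw": 0},
  {"tx": 0, "ty": 0.3, "tz": 0, "wx": 0, "wy": 0, "wz": 0, "jaw": 0},
  {"tx": 0, "ty": 0.3, "tz": 0, "wx": 0, "wy": 0, "wz": 0, "jaw": 0},
])

```text
time_s: 45.45
eef_pos: [0.5361, -0.0674, -0.0143]
tcp_rot: [0.736, 0.677, -0.0, -0.0]
contact_force: [-1.9, 0.9, 0.5]
opening: -0.002
finger_force: 1.0
```

Call:
move_arm([
  {"tx": 0, "ty": 0.3, "tz": 0, "wx": 0, "wy": 0, "wz": 0, "jaw": 0},
  {"tx": 0, "ty": 0.3, "tz": 0, "wx": 0, "wy": 0, "wz": 0, "jaw": 0},
  {"tx": 0, "ty": 0.3, "tz": 0, "wx": 0, "wy": 0, "wz": 0, "jaw": 0},
  {"tx": 0, "ty": 0.3, "tz": 0, "wx": 0, "wy": 0, "wz": 0, "jaw": 0},
  {"tx": 0, "ty": 0.3, "tz": 0, "wx": 0, "wy": 0, "wz": 0, "jaw": 0},
  {"tx": 0, "ty": 0, "tz": 0, "wx": 0, "wy": 0, "wz": 0, "jaw": 0},
])

```text
time_s: 46.2
eef_pos: [0.5743, -0.0708, -0.0141]
tcp_rot: [0.736, 0.677, 0.0, 0.001]
contact_force: [0.2, 0.6, 0.3]
opening: 0.001
finger_force: 0.0
```

Call:
move_arm([
  {"tx": 0, "ty": -0.8, "tz": 0, "wx": 0, "wy": 0, "wz": 0, "jaw": 0},
  {"tx": 0, "ty": -0.8, "tz": 0, "wx": 0, "wy": 0, "wz": 0, "jaw": 0},
  {"tx": 0, "ty": -0.8, "tz": 0, "wx": 0, "wy": 0, "wz": 0, "jaw": 0},
  {"tx": 0, "ty": -0.8, "tz": -1, "wx": 0, "wy": 0, "wz": 0, "jaw": 0},
  {"tx": 0, "ty": -0.8, "tz": -1, "wx": 0, "wy": 0, "wz": 0, "jaw": 0},
  {"tx": 0, "ty": -0.8, "tz": -1, "wx": 0, "wy": 0, "wz": 0, "jaw": 0},
  {"tx": 0, "ty": -0.6, "tz": -1, "wx": 0, "wy": 0, "wz": 0, "jaw": 0},
  {"tx": 0, "ty": 0, "tz": -1, "wx": 0, "wy": 0, "wz": 0, "jaw": 0},
  {"tx": 0, "ty": 0, "tz": -1, "wx": 0, "wy": 0, "wz": 0, "jaw": 0},
  {"tx": 0, "ty": 0, "tz": 0, "wx": 0, "wy": 0, "wz": 0, "jaw": 0},
])

```text
time_s: 47.45
eef_pos: [0.4404, -0.0602, 0.1378]
tcp_rot: [0.736, 0.677, 0.001, 0.002]
contact_force: [-0.6, 0.0, 0.4]
opening: -0.001
finger_force: 0.0
```

```bash
cat > k.py <<'E'
from h import *
O=np.array([.5709,-.0689]);a=np.radians(-4.7);R=np.array([[np.cos(a),np.sin(a)],[-np.sin(a),np.cos(a)]])
o=st();t=grab('top','t16.png');w=grab('wrist','w16.png')
for n,d in(('top',t),('wrist',w)):
    print(n,[(l,(R@(np.array(l[:2])-O)).round(4)) for l in lid(d,.056)])
# dark knob near the keeper tip, wrist + top
for n,d,in(('top',t),('wrist',w)):
    v=cv2.cvtColor(d['image'],cv2.COLOR_RGB2HSV);y=((abs(v[...,0].astype(int)-20)<12)&(v[...,1]>150)&(v[...,2]>90)).astype(np.uint8)
    N,l,s,c=cv2.connectedComponentsWithStats(y)
    print(n,[(c[i].round(1).tolist(),s[i].tolist()) for i in range(1,N) if s[i,4]>40 and np.linalg.norm(onz(d,[c[i]],.036)[0,:2]-[.575,.02])<.12])
print(proj(w,[[.579,.0665,.07]]),proj(t,[[.579,.0665,.07]]))
E
python3 k.py
```

```text
47.45 [ 0.4404 -0.0602  0.1378] [0.7356 0.6774 0.0011 0.0024] [-0.6  0.   0.4] -0.001 0.0
top [((0.5736, -0.8757, 23.2), array([ 0.0688, -0.8039]))]
wrist []
top [([223.0, 217.2], [208, 215, 31, 5, 75])]
wrist [([450.6, 83.1], [439, 23, 24, 128, 777])]
[[491.02447415  -1.52100547]] [[203.93737027 215.57738144]]
```

Run:
```python
from h import *
O=np.array([.5709,-.0689]);a=np.radians(-4.7);R=np.array([[np.cos(a),np.sin(a)],[-np.sin(a),np.cos(a)]])
for n in('top','wrist'):
    d=grab(n);v=cv2.cvtColor(d['image'],cv2.COLOR_RGB2HSV);H=v[...,0].astype(int)
    m=((np.abs((H+90)%180-90)<=8)&(v[...,1]>=90)&(v[...,2]>=60))
    ys,xs=np.nonzero(m);P=onz(d,np.c_[xs,ys].astype(float),.056);q=(R@(P[:,:2]-O).T).T
    k=(abs(q[:,1])<.06)&(q[:,0]>-.15)&(q[:,0]<.2);q=q[k];print(n,k.sum())
    for x in np.arange(-.02,.15,.01):
        s=q[(q[:,0]>=x)&(q[:,0]<x+.01)];
        if len(s):print(round(x,2),len(s),s[:,1].min().round(4),s[:,1].max().round(4),end=' | ')
    print(q[:,0].min(),q[:,0].max())
    g=d['image'].max(2)<50;ys,xs=np.nonzero(g);P=onz(d,np.c_[xs,ys].astype(float),.07);q=(R@(P[:,:2]-O).T).T
    k=(abs(q[:,0])<.03)&(q[:,1]>.1)&(q[:,1]<.16);print('kknob',k.sum(),q[k].mean(0) if k.any() else None,xs[k].min() if k.any() else 0)
```

```text
top 454
0.01 8 -0.0092 0.0087 | 0.02 45 -0.0233 0.0181 | 0.03 60 -0.0286 0.0219 | 0.04 60 -0.0282 0.0225 | 0.05 52 -0.0276 0.0199 | 0.06 26 -0.0151 0.0144 | 0.07 39 -0.02 0.0157 | 0.08 52 -0.0255 0.0195 | 0.09 55 -0.0278 0.0201 | 0.1 36 -0.0243 0.0205 | 0.11 21 -0.0207 0.015 | 0.016984006125795873 0.11848560269649937
kknob 14 [-0.00438999  0.13109973] 203
wrist 5250
-0.01 39 -0.0013 0.0252 | 0.0 275 -0.0102 0.029 | 0.01 661 -0.0185 0.026 | 0.02 808 -0.0244 0.0275 | 0.03 848 -0.027 0.0267 | 0.04 835 -0.027 0.0297 | 0.05 697 -0.0253 0.0305 | 0.06 392 -0.0177 0.0222 | 0.07 551 -0.0227 0.0244 | 0.08 144 -0.0253 0.0011 | -0.006703847389796935 0.08671590531835846
kknob 664 [-0.01046988  0.1293575 ] 462
```

Call:
move_arm([
  {"tx": 0.9, "ty": 0.85, "tz": 0, "wx": 0, "wy": 0, "wz": 0, "jaw": 50},
  {"tx": 0.9, "ty": 0.85, "tz": 0, "wx": 0, "wy": 0, "wz": 0, "jaw": 50},
  {"tx": 0.9, "ty": 0.85, "tz": 0, "wx": 0, "wy": 0, "wz": 0, "jaw": 50},
  {"tx": 0.9, "ty": 0.85, "tz": 0, "wx": 0, "wy": 0, "wz": 0, "jaw": 50},
  {"tx": 0.9, "ty": 0.85, "tz": 0, "wx": 0, "wy": 0, "wz": 0, "jaw": 50},
  {"tx": 0.91, "ty": 0.84, "tz": 0, "wx": 0, "wy": 0, "wz": 0, "jaw": 50},
  {"tx": 0, "ty": 0, "tz": 0.7, "wx": 0, "wy": 0, "wz": 0, "jaw": 50},
  {"tx": 0, "ty": 0, "tz": 0.7, "wx": 0, "wy": 0, "wz": 0, "jaw": 50},
  {"tx": 0, "ty": 0, "tz": 0, "wx": 0, "wy": 0, "wz": 0, "jaw": 50},
])

```text
time_s: 48.78
eef_pos: [0.5737, 0.0645, 0.0975]
tcp_rot: [0.736, 0.677, -0.002, -0.002]
contact_force: [-0.4, 0.9, 0.6]
opening: 0.584
finger_force: 0.0
```

```bash
python3 - <<'E'
from h import *
o=st();w=grab('wrist','w17.png')
g=(w['image'].max(2)<60).astype(np.uint8);N,l,s,c=cv2.connectedComponentsWithStats(g)
for i in range(1,N):
    if s[i,4]>60: print(c[i].round(),s[i])
print('pred knob top',proj(w,[[.5788,.0643,.07]]),'base',proj(w,[[.5788,.0643,.044]]))
E
cp pics/w17.png pics/last.png
```

```text
48.77 [0.5737 0.0645 0.0975] [ 0.7359  0.6771 -0.0021 -0.0022] [-0.4  0.9  0.6] 0.584 0.0
[287. 226.] [279 212  19  28 447]
[279. 373.] [    0   269   560   151 35042]
pred knob top [[289.10840405 230.90552859]] base [[288.28904544 217.39022925]]
```

Call:
move_arm([
  {"tx": 0, "ty": 0.18, "tz": 0.8, "wx": 0, "wy": 0, "wz": 0, "jaw": 50},
  {"tx": 0, "ty": 0, "tz": 0.8, "wx": 0, "wy": 0, "wz": 0, "jaw": 50},
  {"tx": 0, "ty": 0, "tz": 0.8, "wx": 0, "wy": 0, "wz": 0, "jaw": 50},
  {"tx": 0, "ty": 0, "tz": 0.7, "wx": 0, "wy": 0, "wz": 0, "jaw": 50},
  {"tx": 0, "ty": 0, "tz": 0, "wx": 0, "wy": 0, "wz": 0, "jaw": 30},
  {"tx": 0, "ty": 0, "tz": 0, "wx": 0, "wy": 0, "wz": 0, "jaw": 15},
  {"tx": 0, "ty": 0, "tz": 0, "wx": 0, "wy": 0, "wz": 0, "jaw": 5},
  {"tx": 0, "ty": 0, "tz": 0, "wx": 0, "wy": 0, "wz": 0, "jaw": 5},
  {"tx": 0, "ty": 0, "tz": 0, "wx": 0, "wy": 0, "wz": 0, "jaw": 5},
  {"tx": 0, "ty": 0, "tz": 0, "wx": 0, "wy": 0, "wz": 0, "jaw": 5},
])

```text
time_s: 50.08
eef_pos: [0.5792, 0.0648, 0.0236]
tcp_rot: [0.735, 0.678, -0.001, -0.001]
contact_force: [-6.9, 0.5, 2.7]
opening: 0.113
finger_force: 58.6
```

Call:
move_arm([
  {"tx": -0.35, "ty": 0, "tz": 0, "wx": 0, "wy": 0, "wz": 0, "jaw": 5},
  {"tx": -0.35, "ty": 0, "tz": 0, "wx": 0, "wy": 0, "wz": 0, "jaw": 5},
  {"tx": -0.35, "ty": 0, "tz": 0, "wx": 0, "wy": 0, "wz": 0, "jaw": 5},
  {"tx": -0.35, "ty": 0, "tz": 0, "wx": 0, "wy": 0, "wz": 0, "jaw": 5},
  {"tx": -0.35, "ty": 0, "tz": 0, "wx": 0, "wy": 0, "wz": 0, "jaw": 5},
  {"tx": -0.35, "ty": 0, "tz": 0, "wx": 0, "wy": 0, "wz": 0, "jaw": 5},
  {"tx": -0.35, "ty": 0, "tz": 0, "wx": 0, "wy": 0, "wz": 0, "jaw": 5},
  {"tx": -0.35, "ty": 0, "tz": 0, "wx": 0, "wy": 0, "wz": 0, "jaw": 5},
  {"tx": -0.35, "ty": 0, "tz": 0, "wx": 0, "wy": 0, "wz": 0, "jaw": 5},
  {"tx": 0, "ty": 0, "tz": 0, "wx": 0, "wy": 0, "wz": 0, "jaw": 5},
])

```text
time_s: 51.32
eef_pos: [0.5729, -0.0121, 0.0236]
tcp_rot: [0.736, 0.677, -0.0, -0.002]
contact_force: [-5.7, 6.9, 3.8]
opening: 0.113
finger_force: 59.0
```

Call:
move_arm([
  {"tx": -0.08, "ty": 0, "tz": 0, "wx": 0, "wy": 0, "wz": 0, "jaw": 5},
  {"tx": -0.08, "ty": 0, "tz": 0, "wx": 0, "wy": 0, "wz": 0, "jaw": 5},
  {"tx": 0, "ty": 0, "tz": 0, "wx": 0, "wy": 0, "wz": 0, "jaw": 5},
])

```text
time_s: 51.7
eef_pos: [0.5729, -0.0123, 0.0237]
tcp_rot: [0.736, 0.677, 0.002, -0.004]
contact_force: [-3.6, 21.0, 5.9]
opening: 0.108
finger_force: 59.2
```

Call:
move_arm([
  {"tx": 0.12, "ty": 0, "tz": 0, "wx": 0, "wy": 0, "wz": 0, "jaw": 5},
  {"tx": 0, "ty": 0, "tz": 0, "wx": 0, "wy": 0, "wz": 0, "jaw": 40},
  {"tx": 0, "ty": 0, "tz": 0, "wx": 0, "wy": 0, "wz": 0, "jaw": 40},
  {"tx": 0, "ty": 0, "tz": 0, "wx": 0, "wy": 0, "wz": 0, "jaw": 40},
  {"tx": 0, "ty": 0, "tz": -1, "wx": 0, "wy": 0, "wz": 0, "jaw": 40},
  {"tx": 0, "ty": 0, "tz": -1, "wx": 0, "wy": 0, "wz": 0, "jaw": 40},
  {"tx": 0, "ty": -1, "tz": -1, "wx": 0, "wy": 0, "wz": 0, "jaw": 40},
  {"tx": 0, "ty": -1, "tz": -1, "wx": 0, "wy": 0, "wz": 0, "jaw": 40},
  {"tx": 0, "ty": -1, "tz": 0, "wx": 0, "wy": 0, "wz": 0, "jaw": 40},
  {"tx": 0, "ty": -1, "tz": 0, "wx": 0, "wy": 0, "wz": 0, "jaw": 40},
])

```text
time_s: 52.95
eef_pos: [0.4747, -0.0071, 0.124]
tcp_rot: [0.736, 0.677, 0.0, 0.001]
contact_force: [0.1, 0.8, -0.3]
opening: 0.468
finger_force: 0.0
```

Call:
move_arm([
  {"tx": -1, "ty": -1, "tz": -0.5, "wx": 0, "wy": 0, "wz": 0, "jaw": 40},
  {"tx": -1, "ty": -1, "tz": -0.5, "wx": 0, "wy": 0, "wz": 0, "jaw": 40},
  {"tx": -1, "ty": -0.5, "tz": -0.5, "wx": 0, "wy": 0, "wz": 0, "jaw": 40},
  {"tx": -1, "ty": 0, "tz": 0, "wx": 0, "wy": 0, "wz": 0, "jaw": 40},
  {"tx": 0, "ty": 0, "tz": 0, "wx": 0, "wy": 0, "wz": 0, "jaw": 40},
])

```text
time_s: 53.58
eef_pos: [0.4046, -0.1028, 0.1614]
tcp_rot: [0.737, 0.676, 0.0, 0.001]
contact_force: [-0.4, 0.7, -0.1]
opening: 0.469
finger_force: 0.0
```

Run:
```python
from h import *
O=np.array([.5709,-.0689]);a=np.radians(-4.7);R=np.array([[np.cos(a),np.sin(a)],[-np.sin(a),np.cos(a)]])
o=st();t=grab('top','t18.png');w=grab('wrist','w18.png')
for n,d in(('top',t),('wrist',w)):
    g=d['image'].max(2)<55;ys,xs=np.nonzero(g);q=(R@(onz(d,np.c_[xs,ys].astype(float),.07)[:,:2]-O).T).T
    k=(abs(q[:,0])<.025)&(q[:,1]>.035)&(q[:,1]<.09);print(n,k.sum(),q[k].mean(0) if k.any() else '')
cv2.imwrite('pics/c18.png',np.hstack([cv2.resize(cv2.imread('pics/w18.png'),(400,300)),cv2.resize(cv2.imread('pics/t18.png')[150:290,190:377],(400,300),interpolation=cv2.INTER_CUBIC)]))
```

```text
53.58 [ 0.4046 -0.1028  0.1614] [7.367e-01 6.762e-01 2.000e-04 9.000e-04] [-0.4  0.7 -0.1] 0.469 0.0
top 14 [-0.00434745  0.05579111]
wrist 535 [-0.01082528  0.05456795]
```

View pics/c18.png

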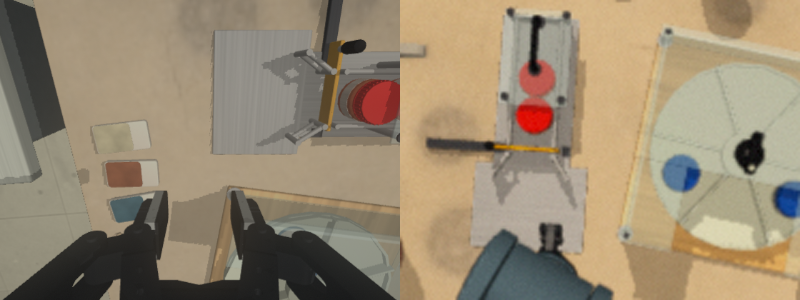

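The last picture shows both red jars upright in the lane behind the yellow keeper, which spans the mouth at (525,149). The knob measures y ≈ 55.8 mm against 56 mm when shut, and a 21 N push moved it no further. Both blue jars still stand in the carousel.

```bash
python3 -c "
from workcell import manip
print(manip.sign_off())"
```

```text
the job is handed in; nothing more can be done
None
```

Job handed in at about 54 s: I found two red jars, and both stand upright in the carrier lane with the yellow keeper pushed to its stop; the blue jars are still in the carousel, and the terracotta pot was not touched.

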